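# Snap the last end cap home with the cap driver

### The job

One of the three black sleeves in the nest plate still has its orange end cap standing proud. Take the cap driver from its wooden rest, stand it on its foot on the black rubber mat and let go, then take it again by the red handle and with it press the cap squarely home until it clicks, keeping the gripper off the cap; go down slowly and keep a push of about 20 N on it for a second, never over 60 N. Leave the cap's rim flush on the sleeve, the driver standing on the mat and everything else where it is.

Things in the scene. Friction and masses are not known exactly. Their poses are not given: they have to be found in the camera images.
- cap: Orange plastic end cap to be pressed home, 18 mm tall, 20 g, loose. Origin: centre of its plug's underside; z up its axis. From the origin up: lead-in cone (radius 14.5 to 18 mm over 4 mm), bead, thinner neck, and from 14 to 18 mm the rim, radius 22 mm. It starts with the plug in the sleeve's mouth on the snap nubs, its rim about 7 mm above the mouth. Home, its origin is 14 mm below the mouth.
- cap_top (a point): Centre of the flat top of the cap's rim, 18 mm above the cap's origin: the face that the driver's foot presses. A push of about 10 to 20 N carries the bead past the nubs, then the cap snaps down the last 1 to 2 mm by itself and its rim meets the sleeve, which is rigid. Over 60 N, even for an instant, is too much: press slower than 20 mm/s.
- sleeve: The open black plastic sleeve that carries the cap, clamped upright in one of the three stations of the nest plate, does not move. 95 mm tall, radius 26 mm (24.5 mm at the mouth), bore radius 19 mm. Origin: centre of its underside, 15 mm above the bench; z up. Four sprung snap nubs stick 3 mm into the bore, about 6 mm below the mouth.
- sleeve_mouth (a point): Centre of the sleeve's upper face, 95 mm above its underside, 110 mm above the bench.
- nest: Aluminium nest plate 100 x 210 x 15 mm (x, y, z) fixed to the bench, with three clamp collars (radius 31 mm, 20 mm high) 66 mm apart along its y axis. Origin: centre of its underside. Each collar holds one sleeve.
- sleeve_done1: A finished sleeve in another station of the nest: same size, 99 mm tall with its orange cap home. Origin: centre of its underside. Fixed.
- sleeve_done2: The other finished sleeve in the nest, alike.
- driver: The cap driver: flat steel foot (disc, radius 23, 10 mm thick), steel shaft radius 10 from 10 to 90 mm, red round handle radius 13 from 90 to 130 mm; 0.2 to 0.4 kg. Origin: centre of the foot's flat face; z runs from foot to handle. It starts lying level on the rest, axis 55 mm above the bench, foot pointing away from the robot (within 30 degrees), handle towards it.
- driver_top (a point): End of the driver's red handle, on its axis, 130 mm from the foot's face.
- rest: Wooden tool rest fixed to the bench: base 150 x 60 x 12 mm (x, y, z), two notched uprights 12 mm thick, 50 mm wide, centred 40 mm ahead (+x) and 52 mm behind (-x) of its origin (centre of its underside), horns up to 57 and 54 mm above the bench. The driver lies along x, foot to +x, its face 65 mm ahead of the origin; its shaft is free between the uprights.
- mat: Black rubber mat 170 x 140 x 3 mm (x, y, z) lying fixed on the bench, clear. Origin: centre of its underside; its top is 3 mm higher.
- sleeve_loose1: Bystander: loose finished sleeve standing on the bench, radius 26 mm, 99 mm tall. Origin: centre of its underside.
- sleeve_loose2: Bystander: another loose finished sleeve, alike.
- spare_cap: Bystander: spare orange cap lying upside down on the bench, 18 mm tall, radius 22 mm. Origin: centre of the plug's end, which is uppermost.
- mallet: Bystander: mallet with wooden handle lying on the bench, 260 mm long. Origin: middle of its length, on the bench.
- screwdriver: Bystander: yellow screwdriver lying on the bench, 200 mm long. Origin: middle of its length, on the bench.
- wrench: Bystander: steel wrench lying on the bench, 180 mm long. Origin: middle of its length, on the bench.
- grease_tin: Bystander: green grease tin standing on the bench, radius 34 mm, 90 mm tall. Origin: centre of its underside.
Not all that is in view belongs to the job. There is more than one size of the driver; the job needs the smaller.

How it is judged:
By the outcome, as a careful person would: the job done as asked, in the order asked, and still so for the second after the job is handed in, with the robot touching nothing.
It also fails if it takes over 64 s, if anything falls off the work surface, if the arm or the gripper's body presses on something with over 40 N, if the wrist force passes 120 N, or if a joint passes its speed limit or range.

### The arm

A 6-joint arm with a two-finger parallel gripper is mounted at the origin on the work surface. World frame = base frame: x ahead of the robot, y to its left, z up, the work surface at z = 0. Lengths are in m, angles in degrees, forces in N, time in s.
With the tool pointing down it reaches from about 0.25 to 0.725 m from the base axis. Payload 9.7 kg.
Tool frame: the origin (TCP) lies at the centre of the arm's flange, where the gripper is bolted on; the fingertips stand 173 mm ahead of it and the grasp point (between the pads) lies bot.grip_depth ahead of it (bot.grip_depth is the distance from the TCP to the grasp point, in m); z points along the fingers, y is the direction in which the jaws open and shut (so a half turn about z gives the same grasp; the last joint's range is limited). The gripper opens to 85 mm and grips with 20 to 120 N. Pads are 22 mm wide; open, the fingers measure 114 mm over their backs; the gripper's body (76 mm by 85 mm) begins 54 mm behind the grasp point. The pads swing forward as they close: fully open they stand 13 mm farther back than shut.
Start: joints at [-70.13, 4.979, 10.078, 95.1, 0, 90], TCP at [0.187, -0.517, 0.405] pointing down, gripper open.
Joint ranges: [-179.16, 179.16], [-48.56, 103.87], [-65.8, 70.77], [-126.05, 130.52], [-82.76, 87.17], [-180, 180]. Speed limits (degrees/s): [127.2, 127.2, 147.25, 180, 180, 180].

### API

Orientations are given as [roll, pitch, yaw] about the fixed x, y, z axes, in that order (R = Rz(yaw) Ry(pitch) Rx(roll)).
In Python, from workcell import status, viewer, bot gives the robot as it stands. The module is installed in compiled form; this text tells all that it offers.
- The arm moves only by the tool move_arm, never from a script. Its argument "commands" is a list of rows, each an object with "claw": the gripper's target within -1 to 1 (fully open at 1, half-way at 0, shut at -1); "travel": the shift along the tool's x, y, z in cm, a list of three; "turn": the turn about the tool's z in degrees. A call has 1 to 5 rows; each row shifts and turns the commanded pose from where the row before left it, along the tool's axes as they then stand; what a row does not reach is not made up. A row lasts 1/12 s, in which the tool goes at most 41.7 mm and 7.16 degrees, less where a joint would pass 70% of its speed; a pose out of reach is approached as far as the arm can. A call is refused whole if a number of a shift passes 4.17 or a number of a turn 7.16, either way. A call with a gripper value outside its range is refused whole. The fingers move at their own pace and stop on an object; "squeeze" is the grip in N (left out, the last holds). Time passes only in rows, so rows that do not move let the fingers close. It gives the time, the measured TCP pose, the force and the opening at its end, in the units of the state.
- status.get_obs(): the state, without advancing time (a new reading comes with each control period).
- viewer.camera(name): name is "scene" or "top" or "wrist"; returns the picture (384x512x3 uint8, blue, green, red); there is no depth.
- viewer.camera_params(name): a dict with "camera_matrix" (3x3 intrinsics, pixels), "xyz" and "rotation" of the camera in the world. Camera axes: x right, y up, looking along -z (the intrinsics and any distortion apply to the point x, -y, -z); pixel columns grow to the right and rows downward; lengths in m; the calibration is good to about 2 mm. The wrist camera is an equidistant fisheye: a pixel r from the principal point sees the ray r / f radians off the axis. A picture is of the moment at which its call begins: read the wrist's pose just before it. camera_params takes no time and is no camera call; for the wrist camera it gives the pose at the moment of the call.
- bot.job_done(): hands the job in, once; it reports no verdict.
The state is a dict: "time": time; "q": joint angles; "qd": joint speeds; "joint_efforts": joint torques, N m; "ee_pos": TCP position; "tcp_rot": TCP orientation; "wrist_force": force on the tool from outside, world axes, zero at the start; "torque": the same for the moment, N m; "opening": finger opening in m.
Only numpy, scipy, OpenCV 4.12 (cv2) and the standard library are available. Lean on these libraries where they do the work, as an engineer would, in place of code of your own. Each camera call takes 0.05 s, during which the arm holds its last target.

## Working session

There is one attempt and no reset: what is moved stays moved. The work goes in short steps, Python scripts to look and compute and a tool call to move; the robot and the scene stay as the last step left them, time stands still between calls to the robot, and variables do not carry over. Pictures are saved under pics/ and viewed, and the job is handed in when it is done.

Besides the shell and the picture viewer there is one more tool, called after "Request:" as name(argument=value, ...), one argument or row to a line, values as JSON. move_arm: Moves the arm, as the interface text tells. Its arguments: {"type":"object","properties":{"commands":{"type":"array"},"squeeze":{"type":"number"}},"required":["commands"]}

```bash
mkdir -p pics; python3 - <<'E'
from workcell import status, viewer, bot
import cv2
for n in ["scene","top","wrist"]:
    p=viewer.camera_params(n); print(n,p)
    cv2.imwrite(f"pics/{n}0.png",viewer.camera(n))
print(status.get_obs(),bot.grip_depth)
E
```

```text
scene {'camera_matrix': array([[380.69343855,   0.        , 256.62925224],
       [  0.        , 380.69343855, 195.24079368],
       [  0.        ,   0.        ,   1.        ]]), 'xyz': array([1.17903633, 0.25376318, 0.94399209]), 'rotation': array([ 39.26951796,  -0.96976575, 114.02282904])}
top {'camera_matrix': array([[467.11502956,   0.        , 264.4231965 ],
       [  0.        , 467.11502956, 195.13298104],
       [  0.        ,   0.        ,   1.        ]]), 'xyz': array([0.33891829, 0.00957   , 1.83589734]), 'rotation': array([  6.6418278 ,  -0.73907425, -89.64991038])}
wrist {'camera_matrix': array([[297.31863964,   0.        , 257.59523691],
       [  0.        , 297.31863964, 192.6841849 ],
       [  0.        ,   0.        ,   1.        ]]), 'xyz': array([ 0.25501396, -0.49278807,  0.37381276]), 'rotation': array([-16.65350194,   0.11578406, -70.04668318])}
{'time': 0.15, 'q': array([-7.01294504e+01,  5.00406396e+00,  1.00444096e+01,  9.51006707e+01,
       -7.29589608e-04,  9.00009196e+01]), 'qd': array([-0.0627662 , -0.11123437,  0.08659624,  0.02828051,  0.06363684,
       -0.03685031]), 'joint_efforts': array([ 1.13699403e-03, -5.20762753e+01,  4.65044653e+01,  1.38937440e-02,
        4.12805662e-05,  2.42179328e-05]), 'ee_pos': array([ 0.18694041, -0.51725189,  0.40413966]), 'tcp_rot': array([-1.79939675e+02,  7.30557460e-04,  1.98696308e+01]), 'wrist_force': array([-0.88825069,  0.03783292, -0.30025651]), 'torque': array([0.01105686, 0.03034579, 0.0372308 ]), 'opening': 0.08544925440617042} 0.1547
```

View pics/scene0.png

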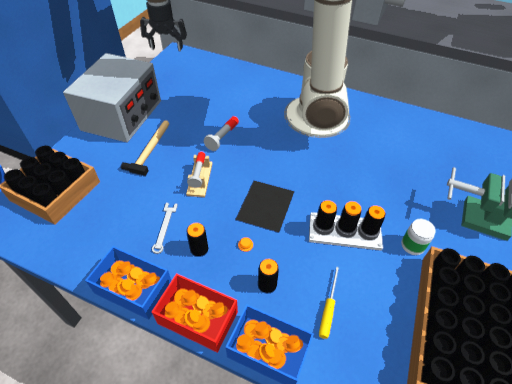

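View pics/top0.png

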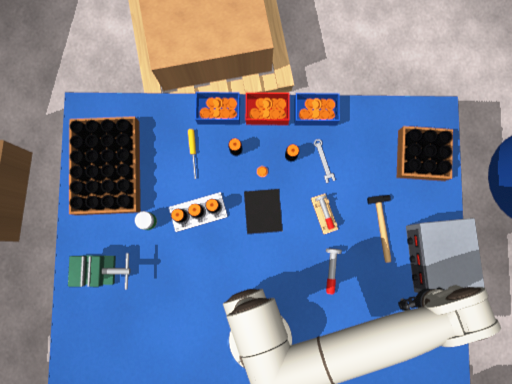

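View pics/wrist0.png

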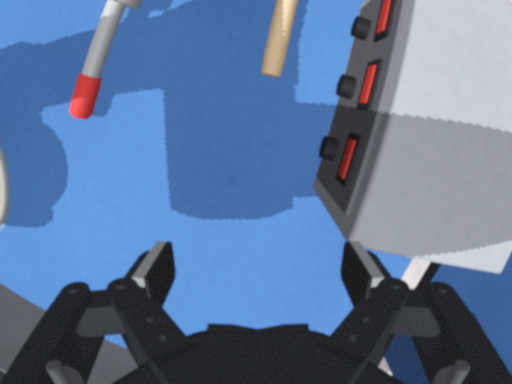

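```bash
cat > h.py <<'E'
import numpy as np, cv2
from scipy.spatial.transform import Rotation as Ro
def R(rpy): return Ro.from_euler('xyz',rpy,degrees=True).as_matrix()
def ray(p,u,v,fish=False):
    K=p['camera_matrix']; x=(u-K[0,2])/K[0,0]; y=(v-K[1,2])/K[1,1]
    if fish:
        r=np.hypot(x,y); s=np.sin(r)/r if r>1e-9 else 1
        d=np.array([x*s,-y*s,-np.cos(r)])
    else: d=np.array([x,-y,-1.])
    return R(p['rotation'])@(d/np.linalg.norm(d))
def at_z(p,u,v,z,fish=False):
    d=ray(p,u,v,fish); return p['xyz']+d*(z-p['xyz'][2])/d[2]
def proj(p,X,fish=False):
    c=R(p['rotation']).T@(np.asarray(X)-p['xyz']); x,y,z=c[0],-c[1],-c[2]
    K=p['camera_matrix']
    if fish:
        t=np.arctan2(np.hypot(x,y),z); h=np.hypot(x,y); x,y=x/h*t,y/h*t
    else: x,y=x/z,y/z
    return np.array([K[0,0]*x+K[0,2],K[1,1]*y+K[1,2]])
def tri(rays):
    A=np.zeros((3,3));b=np.zeros(3)
    for o,d in rays:
        P=np.eye(3)-np.outer(d,d);A+=P;b+=P@o
    X=np.linalg.solve(A,b); return X,[np.linalg.norm(np.cross(X-o,d)) for o,d in rays]
def crop(img,u0,v0,w,h,s,name):
    c=cv2.resize(img[v0:v0+h,u0:u0+w],None,fx=s,fy=s,interpolation=cv2.INTER_CUBIC)
    for i in range(0,w,10):
        cv2.line(c,(i*s,0),(i*s,6 if (u0+i)%50 else 14),(255,255,255),1)
        if (u0+i)%20==0: cv2.putText(c,str(u0+i),(i*s,24),0,.4,(255,255,255),1)
    for i in range(0,h,10):
        cv2.line(c,(0,i*s),(6,i*s),(255,255,255),1)
        if (v0+i)%20==0: cv2.putText(c,str(v0+i),(8,i*s+4),0,.4,(255,255,255),1)
    cv2.imwrite(name,c)
E
python3 - <<'E'
import cv2;from h import *
t=cv2.imread('pics/top0.png');s=cv2.imread('pics/scene0.png')
crop(t,160,180,90,60,8,'pics/tA.png')
crop(t,290,180,90,70,8,'pics/tB.png')
crop(s,170,140,90,70,8,'pics/sB.png')
crop(s,300,190,100,65,8,'pics/sA.png')
crop(t,235,180,60,60,8,'pics/tM.png')
E
```

```text
(no output)
```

View pics/tA.png

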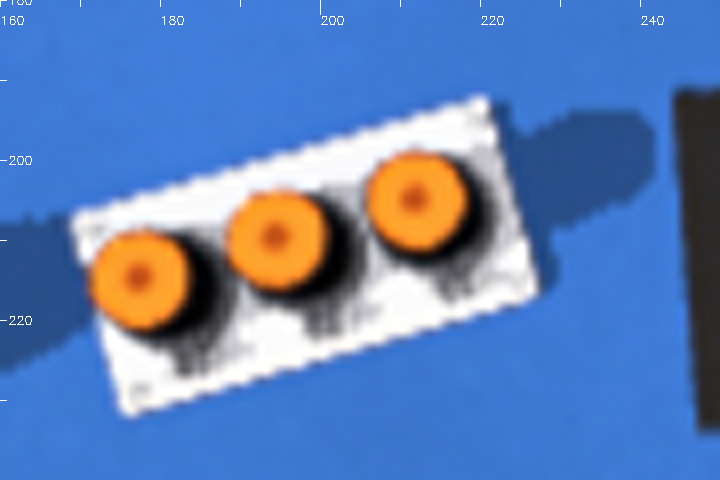

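View pics/tB.png

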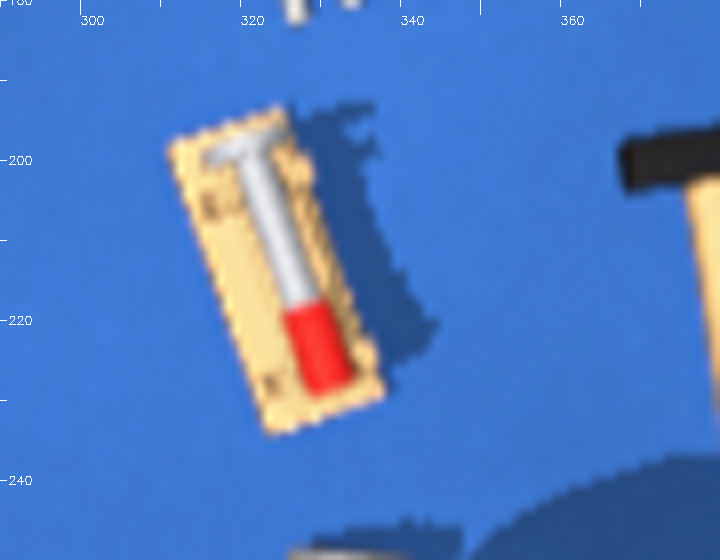

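View pics/sB.png

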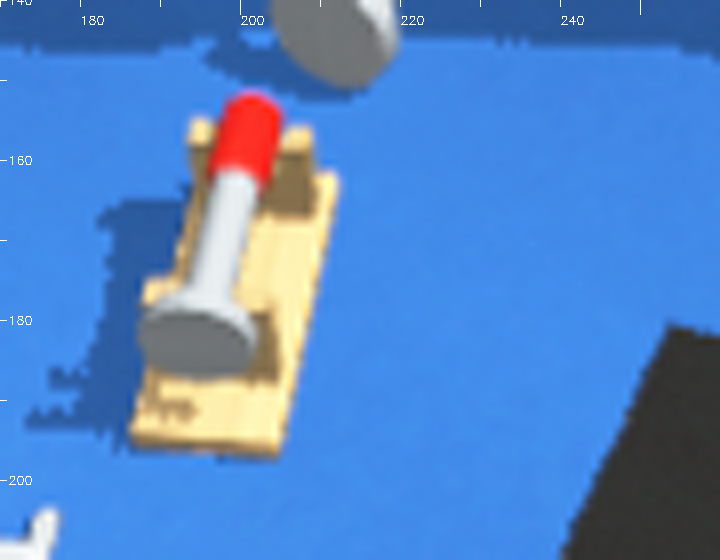

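View pics/sA.png

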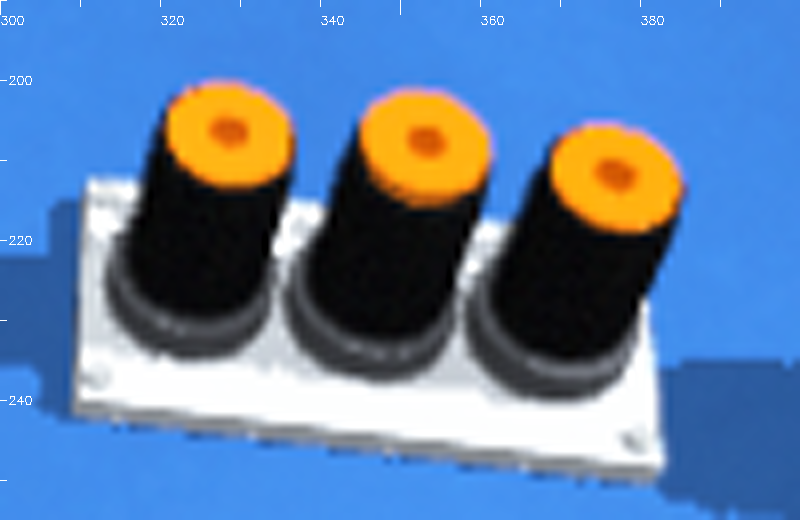

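View pics/tM.png

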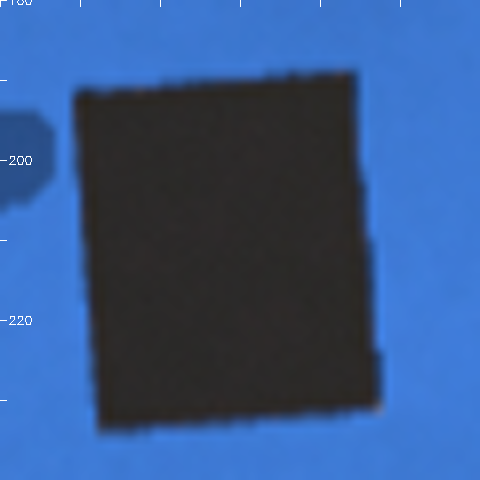

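```bash
python3 - <<'E'
from workcell import viewer
from h import *
np.set_printoptions(precision=4,suppress=True)
T=viewer.camera_params('top');S=viewer.camera_params('scene')
def two(a,b): 
    X,e=tri([(T['xyz'],ray(T,*a)),(S['xyz'],ray(S,*b))]); return X,np.array(e)
print('caps'); 
for a,b in [((177.2,214.7),(375.7,212)),((194.3,209.6),(353.2,207.5)),((211.5,205.0),(328.5,206.5))]: print(*two(a,b), at_z(T,*a,.114))
print('red/shaft junction',*two((327,218),(198.5,162)),at_z(T,327,218,.055))
print('handle end at z.055',at_z(T,330.8,228.7,.055),'face',at_z(T,319.3,196.8,.055))
print('mat');
for c in [(244.5,191.5),(279.5,189),(282.5,230.5),(247.5,234)]: print(at_z(T,*c,.003))
print('rest base corners')
for c in [(310.5,198),(324.5,193),(338,229),(324,234)]: print(at_z(T,*c,.012))
print('nest')
for c in [(169,207),(220.5,192.3),(227.5,217),(175.5,232)]: print(at_z(T,*c,.015))
print('big',at_z(T,331,292,.02),at_z(T,335,250,.02))
E
```

```text
caps
[0.465  0.3107 0.1073] [0. 0.] [0.4645 0.3095 0.114 ]
[0.4835 0.2484 0.1159] [0.0016 0.0016] [0.4838 0.2471 0.114 ]
[0.5018 0.1855 0.1076] [0.0008 0.0008] [0.5014 0.184  0.114 ]
red/shaft junction [ 0.461  -0.2536  0.0558] [0.0019 0.0019] [ 0.4602 -0.2519  0.055 ]
handle end at z.055 [ 0.4195 -0.2661  0.055 ] face [ 0.5416 -0.2231  0.055 ]
mat
[0.5664 0.0661 0.003 ]
[ 0.5774 -0.0723  0.003 ]
[ 0.4135 -0.0845  0.003 ]
[0.399  0.0525 0.003 ]
rest base corners
[ 0.5415 -0.194   0.012 ]
[ 0.5617 -0.2493  0.012 ]
[ 0.4205 -0.3009  0.012 ]
[ 0.4006 -0.246   0.012 ]
nest
[0.5016 0.3595 0.015 ]
[0.561  0.1598 0.015 ]
[0.4642 0.1308 0.015 ]
[0.4045 0.3315 0.015 ]
big [ 0.1791 -0.2698  0.02  ] [ 0.3389 -0.2869  0.02  ]
```

Request:
move_arm(
  commands=[
    {"claw": 1, "travel": [3.3, -1.55, 0], "turn": 0},
    {"claw": 1, "travel": [3.3, -1.55, 0], "turn": 0},
    {"claw": 1, "travel": [3.3, -1.55, 0], "turn": 0},
    {"claw": 1, "travel": [3.3, -1.55, 0], "turn": 0},
    {"claw": 1, "travel": [3.3, -1.55, 0], "turn": 0},
  ],
  squeeze=20,
)

```text
time: 0.57
ee_pos: [0.3165, -0.3869, 0.4045]
tcp_rot: [-180.0, 0.0, 19.8]
wrist_force: [0.9, -1.6, 0.4]
opening: 0.0853
```

Request:
move_arm(
  commands=[
    {"claw": 1, "travel": [2.3, -1.55, 0], "turn": 0},
    {"claw": 1, "travel": [2.3, -1.55, 0], "turn": 0},
    {"claw": 1, "travel": [2.3, -1.55, 0], "turn": 0},
    {"claw": 1, "travel": [2.3, -1.55, 0], "turn": 0},
    {"claw": 1, "travel": [0, 0, 0], "turn": 0},
  ],
)

```text
time: 0.98
ee_pos: [0.383, -0.2959, 0.4046]
tcp_rot: [-180.0, -0.0, 20.1]
wrist_force: [0.3, 0.6, 0.0]
opening: 0.0856
```

```bash
cat > snap.py <<'E'
import sys,json
from workcell import status, viewer
import cv2
n=sys.argv[1]
for c in sys.argv[2:]:
    p=viewer.camera_params(c); im=viewer.camera(c)
    cv2.imwrite(f'pics/{n}_{c}.png',im)
    json.dump({k:v.tolist() for k,v in p.items()},open(f'pics/{n}_{c}.json','w'))
o=status.get_obs(); print({k:(o[k] if isinstance(o[k],float) else o[k].round(4).tolist()) for k in ['time','q','ee_pos','tcp_rot','wrist_force','opening']})
E
python3 snap.py w1 wrist
```

```text
{'time': 1.0333, 'q': [-37.8581, -4.0183, 1.0057, 95.0401, 0.0115, 122.078], 'ee_pos': [0.3823, -0.2971, 0.4046], 'tcp_rot': [-179.9803, -0.0012, 20.0639], 'wrist_force': [-0.2863, 0.4615, -0.9477], 'opening': 0.0852770089474127}
```

View pics/w1_wrist.png

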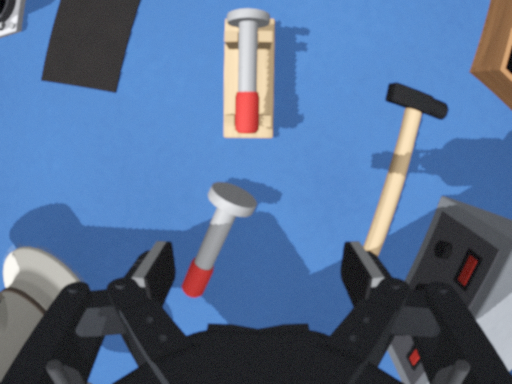

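Request:
move_arm(
  commands=[
    {"claw": 1, "travel": [1, -0.4, 2], "turn": 0},
    {"claw": 1, "travel": [1, -0.4, 2.5], "turn": 0},
    {"claw": 1, "travel": [0.5, -0.4, 2.5], "turn": 0},
    {"claw": 1, "travel": [0.5, -0.4, 1], "turn": 0},
    {"claw": 1, "travel": [0, 0, 0], "turn": 0},
  ],
)

```text
time: 1.45
ee_pos: [0.4036, -0.273, 0.3223]
tcp_rot: [-179.8, 0.1, 19.9]
wrist_force: [-0.6, 0.8, -0.4]
opening: 0.0852
```

```bash
python3 snap.py w2 wrist; python3 - <<'E'
from h import *
for n,a in (('w1',(205,0,90,150,5)),('w2',(190,0,130,150,5))):
    i=cv2.imread(f'pics/{n}_wrist.png'); crop(i,*a,f'pics/{n}_c.png')
E
```

```text
{'time': 1.5, 'q': [-34.1116, -4.3654, -8.2139, 86.2621, -0.0063, 126.0094], 'ee_pos': [0.4037, -0.2734, 0.3242], 'tcp_rot': [-179.9142, 0.0701, 19.8791], 'wrist_force': [0.3236, 0.2861, 0.7244], 'opening': 0.08517439053345277}
```

View pics/w2_wrist.png

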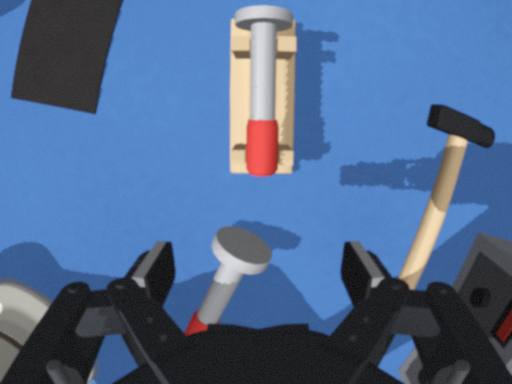

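View pics/w1_c.png

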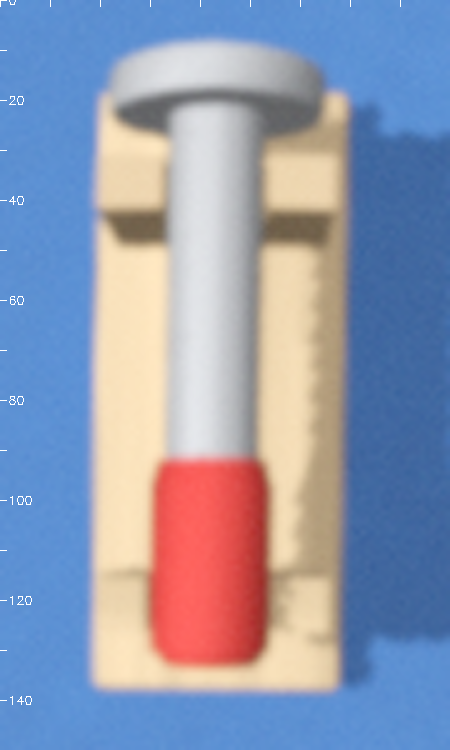

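View pics/w2_c.png

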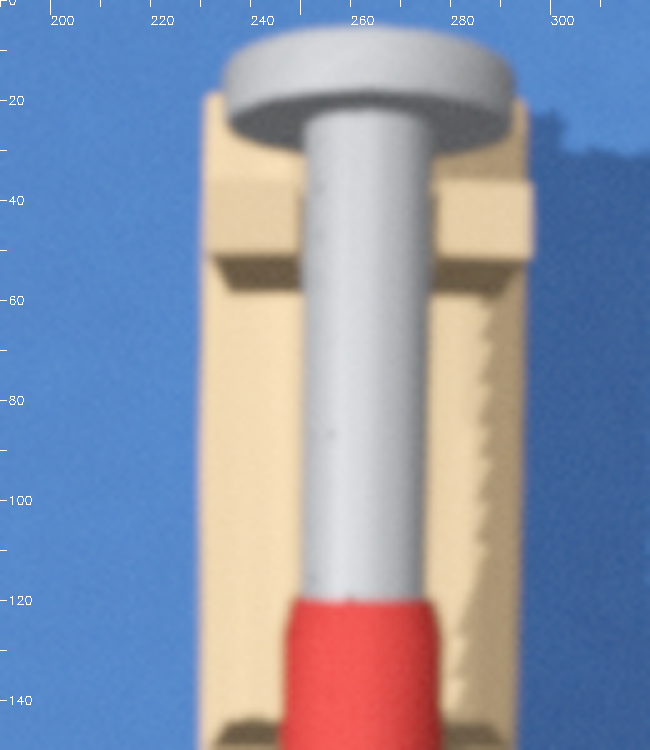

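```bash
cat >> h.py <<'E'
import json
def load(n): 
    p=json.load(open(f'pics/{n}.json')); return {k:np.array(v) for k,v in p.items()}
E
python3 - <<'E'
from h import *
np.set_printoptions(precision=4,suppress=True)
a=load('w1_wrist');b=load('w2_wrist')
for nm,u,v in [('junc',(247.2,91.7),(262.3,120)),('shaft mid near front upright',(248,46),(263,55)),('handle end',(246.8,132.5),(262.2,175))]:
    X,e=tri([(a['xyz'],ray(a,*u,True)),(b['xyz'],ray(b,*v,True))]); print(nm,X,np.array(e))
for z in (.055,.068): print(at_z(a,247.2,91.7,z,True),at_z(b,262.3,120,z,True))
print('foot',at_z(a,248,10,.078,True),at_z(b,264.5,8,.078,True))
print('handle axis line', at_z(b,262.2,172,.06,True), at_z(b,263.8,60,.065,True))
i=cv2.imread('pics/w2_wrist.png'); crop(i,215,100,100,90,6,'pics/w2_d.png')
E
```

```text
junc [ 0.4619 -0.2549  0.0578] [0.0001 0.0001]
shaft mid near front upright [ 0.5139 -0.2364  0.0331] [0.0006 0.0006]
handle end [ 0.4214 -0.2695  0.0636] [0. 0.]
[ 0.4621 -0.2549  0.055 ] [ 0.4617 -0.2549  0.055 ]
[ 0.4616 -0.2556  0.068 ] [ 0.4622 -0.2546  0.068 ]
foot [ 0.5413 -0.2275  0.078 ] [ 0.5414 -0.2274  0.078 ]
handle axis line [ 0.423 -0.269  0.06 ] [ 0.5057 -0.2399  0.065 ]
```

View pics/w2_d.png

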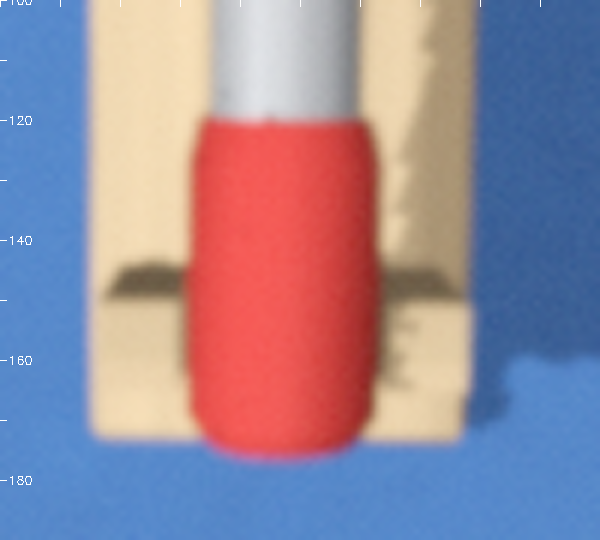

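```bash
python3 - <<'E'
from h import *
np.set_printoptions(precision=4,suppress=True)
b=load('w2_wrist')
p=at_z(b,232.5,149.7,.054,True);q=at_z(b,291.5,149.7,.054,True)
m=(p+q)/2;d=(q-p)/np.linalg.norm(q-p);print(p,q,np.linalg.norm(q-p),m)
ax=np.array([-d[1],d[0],0]);print(ax,np.degrees(np.arctan2(ax[1],ax[0])))
print('junction ahead of upright face',(np.array([.462,-.2548,0])-m)@ax)
p=at_z(b,231,37,.057,True);q=at_z(b,296,36.5,.057,True);print('front upright fore edge',(p+q)/2,np.linalg.norm(q-p))
T=np.array([.4037,-.2734])
for s in (7,8): 
    g=np.array([.462,-.2548])-s*1e-3*np.array([np.cos(np.radians(19.5)),np.sin(np.radians(19.5))])
    y=np.radians(19.88);dx=g-T;print(g,dx@[np.cos(y),np.sin(y)],dx@[np.sin(y),-np.cos(y)])
E
```

```text
[ 0.4309 -0.2406  0.054 ] [ 0.4473 -0.2854  0.054 ] 0.0477106628410709 [ 0.4391 -0.263   0.054 ]
[0.9392 0.3433 0.    ] 20.08011569479823
junction ahead of upright face 0.02430547199132025
front upright fore edge [ 0.5253 -0.2328  0.057 ] 0.05057220742561091
[ 0.4554 -0.2571] 0.05415082963557985 0.002286997727260533
[ 0.4545 -0.2575] 0.05315085162887693 0.0022803655247247293
```

Request:
move_arm(
  commands=[
    {"claw": 1, "travel": [1.8, 0.05, 1.5], "turn": 0},
    {"claw": 1, "travel": [1.8, 0.1, 1.9], "turn": 0},
    {"claw": 1, "travel": [1.8, 0.1, 2], "turn": 0},
    {"claw": 1, "travel": [0, 0, 2], "turn": 0},
    {"claw": 1, "travel": [0, 0, 0], "turn": 0},
  ],
)

```text
time: 1.92
ee_pos: [0.4555, -0.2575, 0.2485]
tcp_rot: [-179.9, 0.1, 19.9]
wrist_force: [-1.0, 0.2, 0.5]
opening: 0.0856
```

```bash
python3 snap.py w3 wrist
```

```text
{'time': 1.9667, 'q': [-29.5092, 1.221, -10.8898, 78.0002, -0.013, 130.623], 'ee_pos': [0.4554, -0.2578, 0.2506], 'tcp_rot': [-179.9242, 0.0822, 19.8679], 'wrist_force': [-0.4589, -0.0894, 0.2674], 'opening': 0.08551318192874272}
```

View pics/w3_wrist.png

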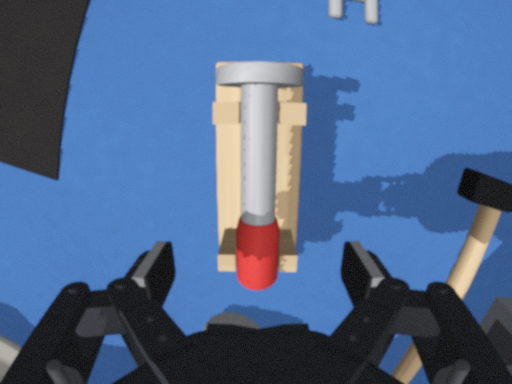

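```bash
python3 - <<'E'
from h import *
np.set_printoptions(precision=4,suppress=True)
i=cv2.imread('pics/w3_wrist.png'); crop(i,205,200,100,100,6,'pics/w3_d.png')
E
```

```text
(no output)
```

View pics/w3_d.png

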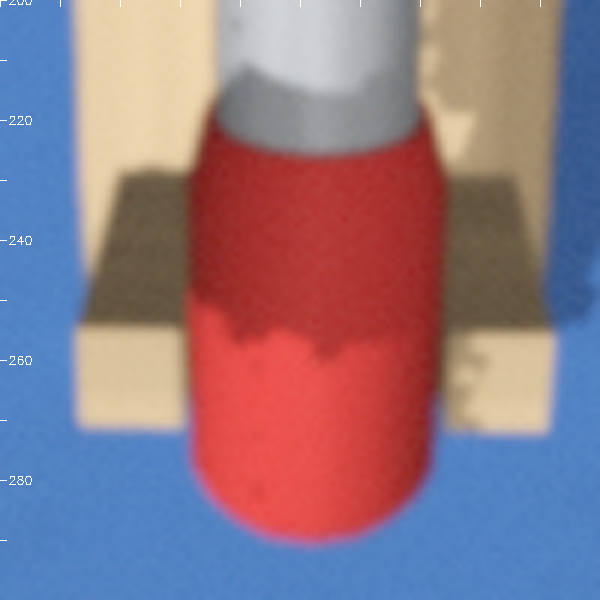

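```bash
python3 - <<'E'
from h import *
np.set_printoptions(precision=4,suppress=True)
b=load('w3_wrist');T=np.array([.4554,-.2578]);y=np.radians(19.87)
def f(u,v,z):
    g=at_z(b,u,v,z,True)[:2]-T; return np.array([g@[np.cos(y),np.sin(y)],g@[np.sin(y),-np.cos(y)]])
print('junc at shaft top',f(258.3,225.5,.065),'upright face L,R',f(218.5,254,.054),f(296.5,254.5,.054),'lateral shaft',f(241,202,.055),f(274.5,202,.055),'handle side',f(236,255,.055),f(279,255,.055))
E
```

```text
junc at shaft top [ 0.0071 -0.0002] upright face L,R [-0.0174 -0.0251] [-0.0175  0.0239] lateral shaft [ 0.0176 -0.0102] [0.0177 0.0092] handle side [-0.0173 -0.014 ] [-0.0172  0.0128]
```

Request:
move_arm(
  commands=[
    {"claw": 1, "travel": [-0.2, 0, 1.5], "turn": 0},
    {"claw": 1, "travel": [0, 0, 1.5], "turn": 0},
    {"claw": 1, "travel": [0, 0, 1], "turn": 0},
    {"claw": -1, "travel": [0, 0, 0], "turn": 0},
    {"claw": -1, "travel": [0, 0, 0], "turn": 0},
  ],
  squeeze=20,
)

```text
time: 2.38
ee_pos: [0.4537, -0.2586, 0.212]
tcp_rot: [180.0, -0.0, 19.8]
wrist_force: [0.0, 0.1, 0.4]
opening: 0.0636
```

Request:
move_arm(
  commands=[
    {"claw": -1, "travel": [0, 0, 0], "turn": 0},
    {"claw": -1, "travel": [0, 0, 0], "turn": 0},
    {"claw": -1, "travel": [0, 0, 0], "turn": 0},
    {"claw": -1, "travel": [0, 0, 0], "turn": 0},
    {"claw": -1, "travel": [0, 0, 0], "turn": 0},
  ],
)

```text
time: 2.8
ee_pos: [0.454, -0.2582, 0.2117]
tcp_rot: [179.9, -0.0, 19.9]
wrist_force: [-1.2, 0.8, 5.7]
opening: 0.0253
```

Request:
move_arm(
  commands=[
    {"claw": -1, "travel": [0, 0, 0], "turn": 0},
    {"claw": -1, "travel": [0, 0, -0.8], "turn": 0},
    {"claw": -1, "travel": [0, 0, -1], "turn": 0},
    {"claw": -1, "travel": [0.2, 0, -1], "turn": 0},
    {"claw": -1, "travel": [0, 0, 0], "turn": 0},
  ],
)

```text
time: 3.22
ee_pos: [0.4565, -0.2575, 0.2413]
tcp_rot: [179.9, -0.2, 19.9]
wrist_force: [0.5, 0.0, -2.0]
opening: 0.0255
```

```bash
python3 snap.py w4 wrist scene
```

```text
{'time': 3.3167, 'q': [-29.4513, 1.3927, -11.9376, 76.5976, -0.0025, 130.6652], 'ee_pos': [0.456, -0.2575, 0.2396], 'tcp_rot': [179.9436, -0.0451, 19.8835], 'wrist_force': [1.2261, -0.2757, -1.71], 'opening': 0.02514765349540367}
```

View pics/w4_wrist.png

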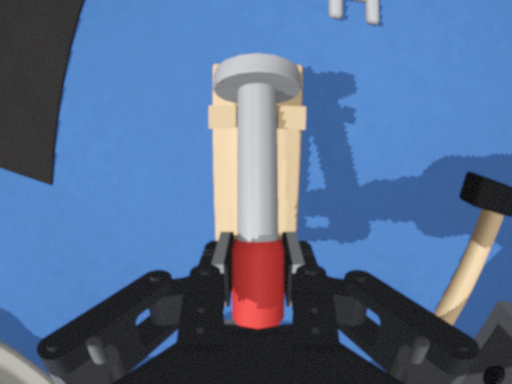

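View pics/w4_scene.png

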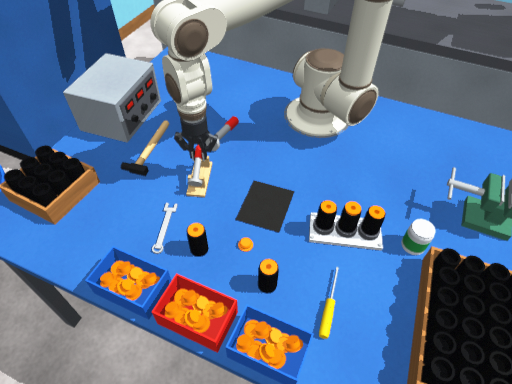

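Request:
move_arm(
  commands=[
    {"claw": -1, "travel": [0.7, 0, -1], "turn": 0},
    {"claw": -1, "travel": [0.8, 0, -1], "turn": 0},
    {"claw": -1, "travel": [1, 0, -1.2], "turn": 0},
    {"claw": -1, "travel": [1, 0, -1.5], "turn": 0},
    {"claw": -1, "travel": [0.6, 0, -1.5], "turn": 0},
  ],
)

```text
time: 3.73
ee_pos: [0.4945, -0.2432, 0.3005]
tcp_rot: [-179.9, 0.1, 19.9]
wrist_force: [-0.7, -0.7, -3.2]
opening: 0.0252
```

```bash
python3 snap.py w5 wrist
```

```text
{'time': 3.7833, 'q': [-26.142, 4.3014, -1.786, 83.7509, -0.0001, 133.9544], 'ee_pos': [0.4955, -0.2432, 0.3039], 'tcp_rot': [179.8835, -0.1122, 19.9037], 'wrist_force': [1.0093, 1.5438, 1.2494], 'opening': 0.02516008904714198}
```

View pics/w5_wrist.png

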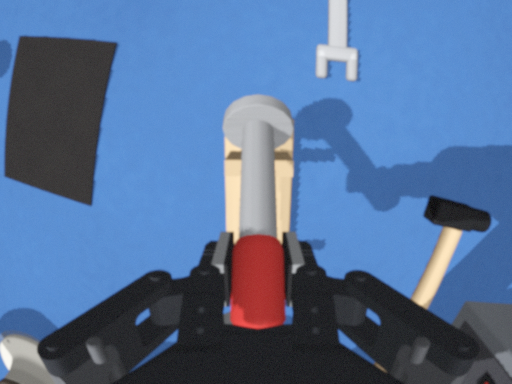

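Request:
move_arm(
  commands=[
    {"claw": -1, "travel": [0.6, 0, -1.6], "turn": 0},
    {"claw": -1, "travel": [0.4, 0, -1.8], "turn": 0},
    {"claw": -1, "travel": [0, 0, -1.8], "turn": 0},
    {"claw": -1, "travel": [0, 0, -1.8], "turn": 0},
    {"claw": -1, "travel": [0, 0, 0], "turn": 0},
  ],
)

```text
time: 4.2
ee_pos: [0.5036, -0.2403, 0.3735]
tcp_rot: [179.8, -0.1, 19.9]
wrist_force: [0.5, -0.3, -2.7]
opening: 0.0252
```

```bash
python3 snap.py w6 wrist scene;python3 -c "
from h import *
i=cv2.imread('pics/w6_scene.png');crop(i,150,60,130,140,5,'pics/w6_c.png')"
```

```text
{'time': 4.3, 'q': [-25.5104, 5.4764, 6.7619, 91.2911, -0.0122, 134.6302], 'ee_pos': [0.5035, -0.2403, 0.37], 'tcp_rot': [179.9955, 0.0126, 19.8594], 'wrist_force': [-0.3024, 0.6631, -3.7182], 'opening': 0.025330572909194268}
```

View pics/w6_wrist.png

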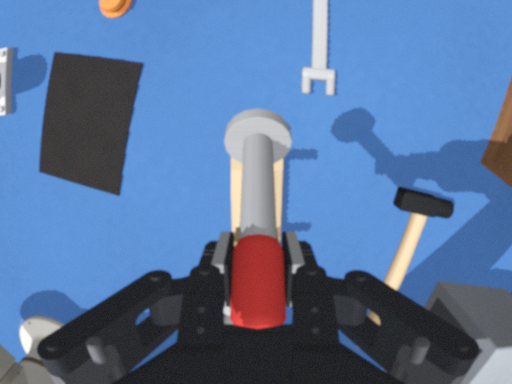

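View pics/w6_c.png

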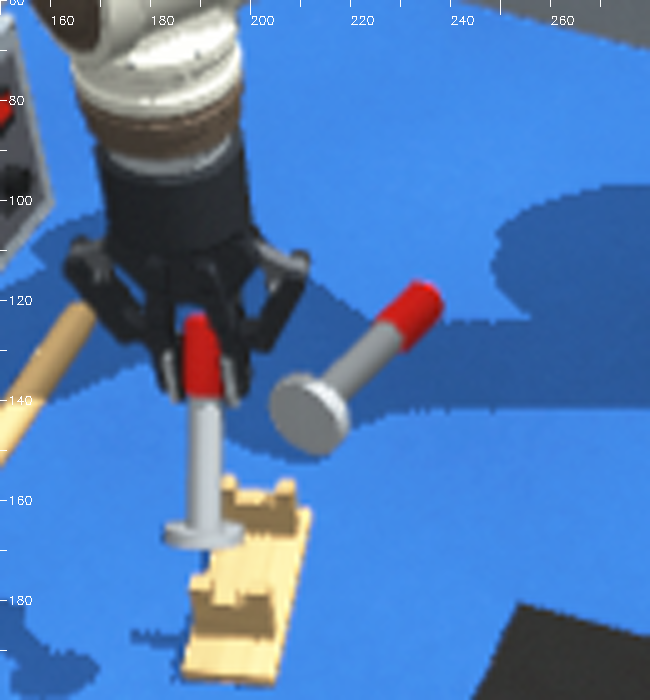

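Request:
move_arm(
  commands=[
    {"claw": -1, "travel": [0.5, -2.5, 0], "turn": 0},
    {"claw": -1, "travel": [0.5, -3.5, 0], "turn": 0},
    {"claw": -1, "travel": [0.5, -3.5, 0], "turn": 0},
    {"claw": -1, "travel": [0.5, -3.5, 0], "turn": 0},
    {"claw": -1, "travel": [0.5, -3.5, 0], "turn": 0},
  ],
)

```text
time: 4.72
ee_pos: [0.4701, -0.0753, 0.3685]
tcp_rot: [-179.9, 0.1, 19.8]
wrist_force: [1.0, 0.8, -2.8]
opening: 0.0255
```

Request:
move_arm(
  commands=[
    {"claw": -1, "travel": [0.5, -2.5, 0], "turn": -5},
    {"claw": -1, "travel": [0, -2, 0], "turn": -5},
    {"claw": -1, "travel": [0, 0, 0], "turn": -5},
    {"claw": -1, "travel": [0, 0, 4], "turn": -5},
    {"claw": -1, "travel": [0, 0, -4], "turn": -5},
  ],
)

```text
time: 5.13
ee_pos: [0.4479, -0.0319, 0.3351]
tcp_rot: [-177.4, 2.2, 45.2]
wrist_force: [-15.1, 4.1, -29.3]
opening: 0.0251
```

Request:
move_arm(
  commands=[
    {"claw": -1, "travel": [0, 0, 4], "turn": -5},
    {"claw": -1, "travel": [0, 0, -4], "turn": -5},
    {"claw": -1, "travel": [0, 0, 4], "turn": -5},
    {"claw": -1, "travel": [0, 0, -4], "turn": 0},
    {"claw": -1, "travel": [0, 0, 0], "turn": 0},
  ],
)

```text
time: 5.55
ee_pos: [0.4553, -0.033, 0.3632]
tcp_rot: [-179.1, 0.4, 59.9]
wrist_force: [1.6, -0.6, -0.2]
opening: 0.0251
```

```bash
python3 snap.py w7 wrist scene;python3 -c "
from h import *
i=cv2.imread('pics/w7_scene.png');crop(i,190,60,130,150,5,'pics/w7_c.png')"
```

```text
{'time': 5.65, 'q': [-4.1386, -7.8958, -6.4135, 91.4689, -0.0018, 116.0119], 'ee_pos': [0.4588, -0.0332, 0.3697], 'tcp_rot': [179.9871, -0.0042, 59.8496], 'wrist_force': [-0.134, 0.3011, -2.1497], 'opening': 0.025296982859380215}
```

View pics/w7_wrist.png

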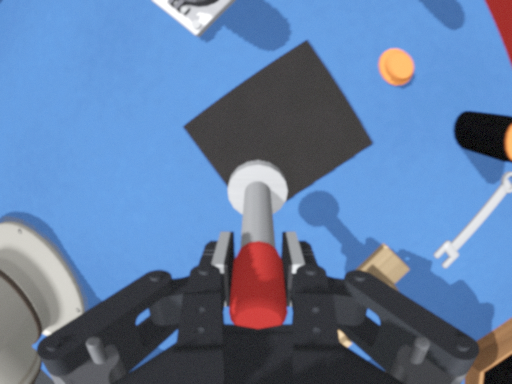

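View pics/w7_c.png

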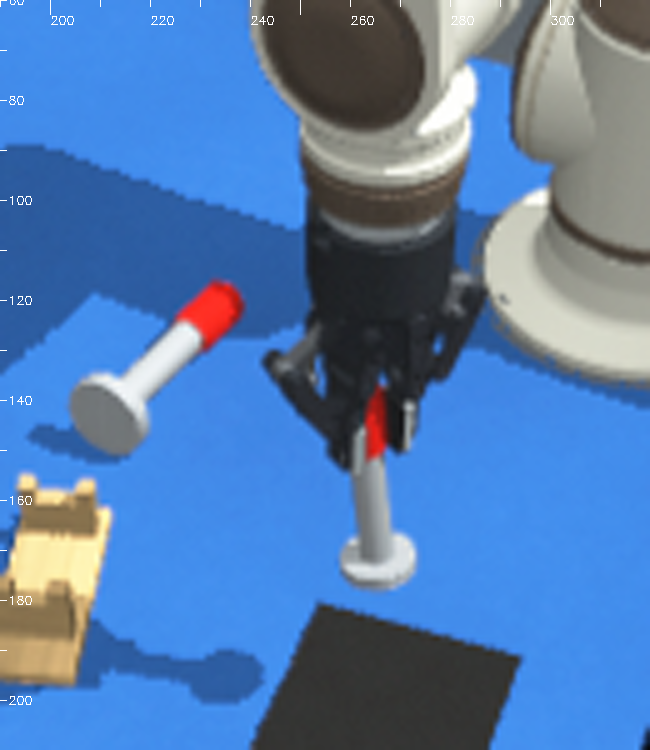

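Request:
move_arm(
  commands=[
    {"claw": -1, "travel": [0, 0, 4], "turn": 0},
    {"claw": -1, "travel": [0, 0, -4], "turn": 0},
    {"claw": -1, "travel": [0, 0, 4], "turn": 0},
    {"claw": -1, "travel": [0, 0, -4], "turn": 0},
    {"claw": -1, "travel": [0, 0, 0], "turn": 0},
  ],
)

```text
time: 6.07
ee_pos: [0.4568, -0.033, 0.3665]
tcp_rot: [-179.5, 0.2, 59.9]
wrist_force: [2.1, -0.1, 0.5]
opening: 0.025
```

```bash
python3 snap.py w8 wrist; cat > tilt.py <<'E'
import sys
from h import *
from scipy.optimize import brentq
# usage: name row_of_foot_disc(back edge... centre of disc's upper face)
import json
def pred(n,pos,yaw,th,s=5,grip=95):
    p=load(n); y=np.radians(yaw);t=np.radians(th)
    P=np.array(pos)+[0,0,-.153]
    d=np.array([np.cos(t)*np.cos(y),np.cos(t)*np.sin(y),-np.sin(t)])
    return proj(p,P+d*(grip-s)*1e-3,True)
if __name__=='__main__':
    n=sys.argv[1];pos=eval(sys.argv[2]);yaw=float(sys.argv[3])
    for th in range(40,101,5): print(th,pred(n,pos,yaw,th).round(1))
E
python3 tilt.py w8_wrist "[.4588,-.0332,.3697]" 59.85
```

```text
{'time': 6.1167, 'q': [-4.1337, -7.9046, -6.3347, 91.4991, 0.0003, 116.0126], 'ee_pos': [0.459, -0.0332, 0.3705], 'tcp_rot': [179.9364, -0.0314, 59.8537], 'wrist_force': [1.6821, -0.1318, -1.6301], 'opening': 0.025012316420735835}
40 [264.4 109.3]
45 [264.2 117.8]
50 [264.1 126.5]
55 [264.  135.5]
60 [263.8 144.7]
65 [263.7 154.1]
70 [263.6 163.7]
75 [263.5 173.3]
80 [263.4 183.1]
85 [263.3 193. ]
90 [263.2 202.9]
95 [263.2 213. ]
100 [263.1 223.1]
```

View pics/w8_wrist.png

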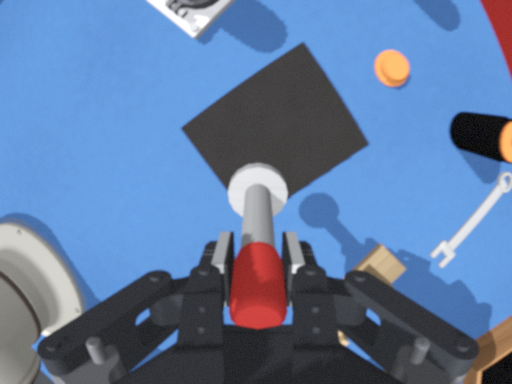

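Request:
move_arm(
  commands=[
    {"claw": -1, "travel": [0.8, 0.5, 2], "turn": 0},
    {"claw": -1, "travel": [0.8, 0.5, 2.5], "turn": 0},
    {"claw": -1, "travel": [0.9, 0.4, 2.5], "turn": 0},
    {"claw": -1, "travel": [0, 0, 2], "turn": 0},
    {"claw": -1, "travel": [0, 0, 1.2], "turn": 0},
  ],
)

```text
time: 6.53
ee_pos: [0.4855, -0.0184, 0.269]
tcp_rot: [179.8, -0.1, 59.9]
wrist_force: [-0.6, -0.7, -2.5]
opening: 0.0253
```

Request:
move_arm(
  commands=[
    {"claw": -1, "travel": [0, 0, 0.4], "turn": 0},
    {"claw": -1, "travel": [0, 0, 0.3], "turn": 0},
    {"claw": -1, "travel": [0, 0, 0.2], "turn": 0},
    {"claw": -1, "travel": [0, 0, 0.2], "turn": 0},
    {"claw": -1, "travel": [0, 0, 0], "turn": 0},
  ],
)

```text
time: 6.95
ee_pos: [0.4852, -0.0185, 0.2637]
tcp_rot: [179.5, -0.3, 59.9]
wrist_force: [-4.4, 2.4, 22.2]
opening: 0.0252
```

```bash
python3 snap.py w9 wrist scene;python3 tilt.py w9_wrist "[.4852,-.0185,.2637]" 59.85|tail -5;python3 -c "
from h import *
i=cv2.imread('pics/w9_scene.png');crop(i,200,80,130,150,5,'pics/w9_c.png')"
```

```text
{'time': 7.05, 'q': [-2.1951, -4.6148, -15.1212, 78.9131, 0.0515, 117.9376], 'ee_pos': [0.4851, -0.0185, 0.2637], 'tcp_rot': [179.5113, -0.3175, 59.8689], 'wrist_force': [-3.5042, 2.5559, 21.2842], 'opening': 0.025464386585155457}
80 [255.2 186.2]
85 [255.2 195.8]
90 [255.3 205.6]
95 [255.3 215.5]
100 [255.3 225.4]
```

View pics/w9_wrist.png

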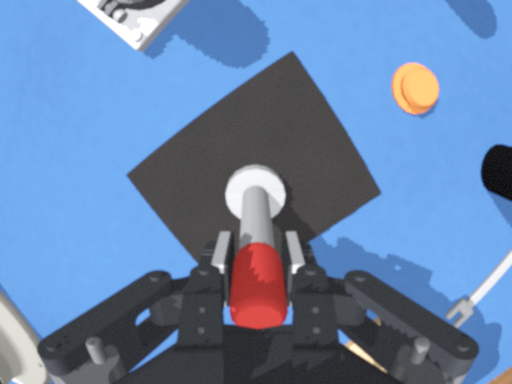

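View pics/w9_c.png

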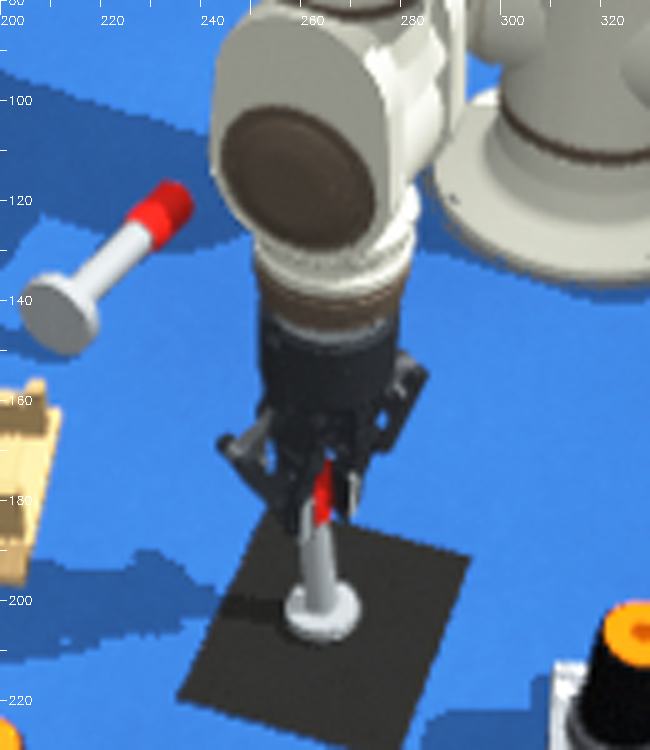

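Request:
move_arm(
  commands=[
    {"claw": -1, "travel": [0.3, 0, 0], "turn": 0},
    {"claw": -1, "travel": [0.3, 0, 0], "turn": 0},
    {"claw": -1, "travel": [0, 0, 0], "turn": 0},
  ],
)

```text
time: 7.3
ee_pos: [0.4881, -0.0132, 0.2627]
tcp_rot: [179.6, -0.2, 59.9]
wrist_force: [-3.2, 0.3, 14.8]
opening: 0.0253
```

Request:
move_arm(
  commands=[
    {"claw": -1, "travel": [0.3, 0, 0], "turn": 0},
    {"claw": -1, "travel": [0.3, 0, 0], "turn": 0},
    {"claw": -1, "travel": [0, 0, 0], "turn": 0},
  ],
)

```text
time: 7.55
ee_pos: [0.491, -0.0081, 0.2616]
tcp_rot: [179.6, -0.2, 59.9]
wrist_force: [-0.2, -1.5, 9.8]
opening: 0.0253
```

```bash
python3 snap.py w10 wrist ;python3 tilt.py w10_wrist "[.4901,-.0081,.2637]" 59.85|tail -5
```

```text
{'time': 7.6, 'q': [-0.9556, -3.7167, -14.5145, 78.7943, -0.0116, 119.1803], 'ee_pos': [0.4909, -0.0082, 0.2616], 'tcp_rot': [179.6383, -0.1887, 59.8646], 'wrist_force': [-0.6943, 0.5829, 9.2417], 'opening': 0.025091242222128208}
80 [254.9 186.7]
85 [255.  196.5]
90 [255.  206.4]
95 [255.  216.3]
100 [255.  226.3]
```

View pics/w10_wrist.png

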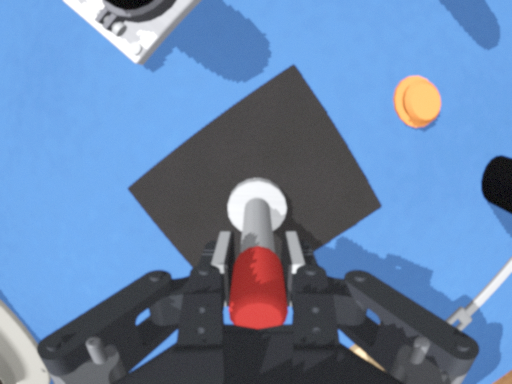

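Request:
move_arm(
  commands=[
    {"claw": -1, "travel": [0.1, 0, -0.1], "turn": 0},
    {"claw": -1, "travel": [0, 0, 0], "turn": 0},
    {"claw": -0.25, "travel": [0, 0, 0], "turn": 0},
    {"claw": -0.1, "travel": [0, 0, 0], "turn": 0},
    {"claw": 0, "travel": [0, 0, 0], "turn": 0},
  ],
)

```text
time: 8.02
ee_pos: [0.4902, -0.0073, 0.2592]
tcp_rot: [180.0, -0.0, 59.9]
wrist_force: [-0.3, 0.9, 0.2]
opening: 0.0424
```

Request:
move_arm(
  commands=[
    {"claw": 0.2, "travel": [0, 0, 0], "turn": 0},
    {"claw": 0.6, "travel": [0, 0, 0], "turn": 0},
    {"claw": 1, "travel": [0, 0, 0], "turn": 0},
    {"claw": 1, "travel": [0, 0, 0], "turn": 0},
    {"claw": 1, "travel": [0, 0, 0], "turn": 0},
  ],
)

```text
time: 8.43
ee_pos: [0.49, -0.0072, 0.2586]
tcp_rot: [-180.0, 0.0, 59.9]
wrist_force: [0.1, 0.9, -0.3]
opening: 0.0852
```

```bash
python3 snap.py w11 wrist scene;python3 -c "
from h import *
i=cv2.imread('pics/w11_scene.png');crop(i,200,80,130,150,5,'pics/w11_c.png')"
```

```text
{'time': 8.5333, 'q': [-0.8472, -3.5384, -14.6723, 78.8722, 0.0017, 119.282], 'ee_pos': [0.49, -0.0072, 0.2586], 'tcp_rot': [-179.9938, 0.0016, 59.8708], 'wrist_force': [-0.4512, -0.5634, 0.1903], 'opening': 0.08555228721864265}
```

View pics/w11_wrist.png

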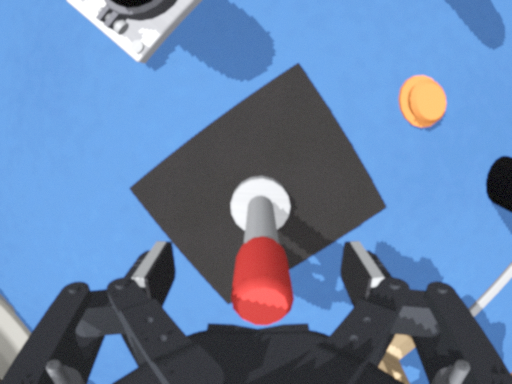

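View pics/w11_c.png

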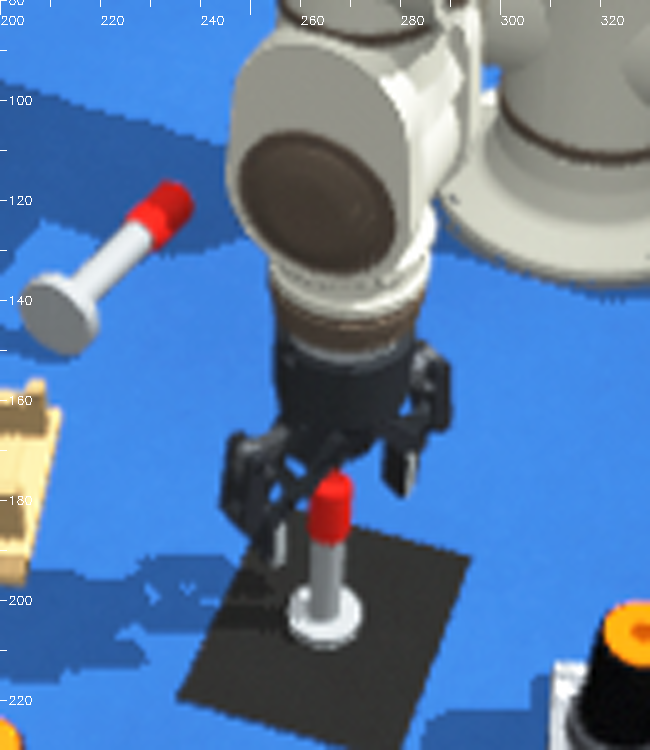

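```bash
python3 - <<'E'
from h import *
np.set_printoptions(precision=4,suppress=True)
b=load('w11_wrist');T=np.array([.49,-.0072]);y=np.radians(59.87)
def f(u,v,z):
    g=at_z(b,u,v,z,True)[:2]-T; return np.array([g@[np.cos(y),np.sin(y)],g@[np.sin(y),-np.cos(y)]])
i=cv2.imread('pics/w11_wrist.png'); crop(i,210,160,100,170,4,'pics/w11_d.png')
print('foot',at_z(b,260.5,206,.013,True),f(260.5,206,.013),'top',f(263.3,301,.133))
s=load('w11_scene')
print(proj(s,[.49,-.0072,.003]),proj(s,[.49,-.0072,.133]))
E
```

```text
foot [ 0.4904 -0.0105  0.013 ] [-0.0026  0.0019] top [-0.0009  0.0021]
[264.9839 203.6881] [266.5182 175.8331]
```

View pics/w11_d.png

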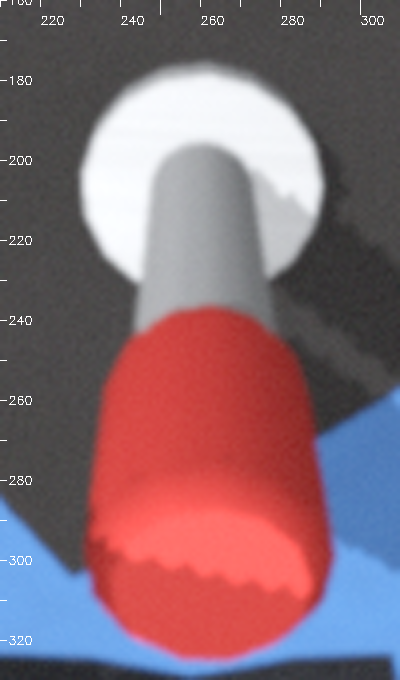

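Request:
move_arm(
  commands=[
    {"claw": 1, "travel": [-0.1, 0.2, -0.4], "turn": 0},
    {"claw": 0.3, "travel": [0, 0, 0], "turn": 0},
    {"claw": -0.2, "travel": [0, 0, 0], "turn": 0},
    {"claw": -1, "travel": [0, 0, 0], "turn": 0},
    {"claw": -1, "travel": [0, 0, 0], "turn": 0},
  ],
  squeeze=80,
)

```text
time: 8.95
ee_pos: [0.4912, -0.0091, 0.2626]
tcp_rot: [-180.0, 0.0, 59.9]
wrist_force: [0.1, -0.6, 0.0]
opening: 0.0388
```

Request:
move_arm(
  commands=[
    {"claw": -1, "travel": [0, 0, 0], "turn": 0},
    {"claw": -1, "travel": [0, 0, 0], "turn": 0},
    {"claw": -1, "travel": [0, 0, 0], "turn": 0},
    {"claw": -1, "travel": [0, 0, 0], "turn": 0},
  ],
)

```text
time: 9.28
ee_pos: [0.4912, -0.0091, 0.2629]
tcp_rot: [180.0, -0.0, 59.9]
wrist_force: [-0.5, 1.0, 2.6]
opening: 0.0243
```

```bash
python3 snap.py w12 wrist scene top;python3 -c "
from h import *
i=cv2.imread('pics/w12_wrist.png');crop(i,200,160,110,170,4,'pics/w12_c.png')"
```

```text
{'time': 9.4333, 'q': [-1.0628, -3.4454, -14.1134, 79.3141, 0.0035, 119.0652], 'ee_pos': [0.4913, -0.0091, 0.2629], 'tcp_rot': [179.9861, -0.0118, 59.8719], 'wrist_force': [-0.4875, 1.166, 2.8189], 'opening': 0.024531213208898235}
```

View pics/w12_c.png

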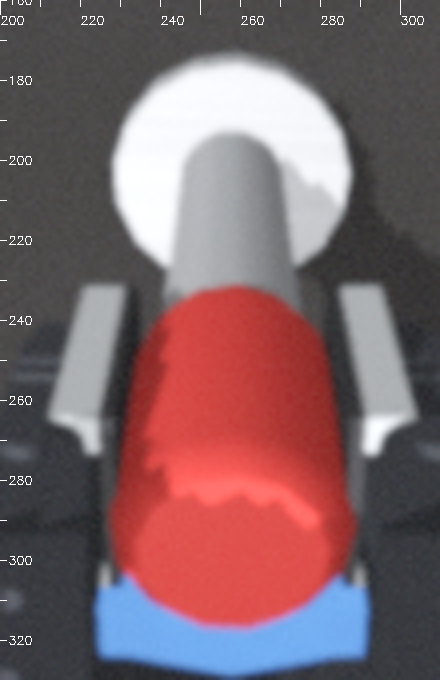

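Request:
move_arm(
  commands=[
    {"claw": -1, "travel": [0, 0, -2], "turn": 0},
    {"claw": -1, "travel": [0, 0, -4], "turn": 0},
    {"claw": -1, "travel": [0, 0, -4], "turn": 0},
    {"claw": -1, "travel": [0, 0, -4], "turn": 0},
    {"claw": -1, "travel": [0, 0, -2.5], "turn": 0},
  ],
)

```text
time: 9.85
ee_pos: [0.4909, -0.0092, 0.4311]
tcp_rot: [179.9, -0.1, 59.9]
wrist_force: [0.3, -0.7, -3.2]
opening: 0.0248
```

Request:
move_arm(
  commands=[
    {"claw": -1, "travel": [1.5, -1.7, 0], "turn": 0},
    {"claw": -1, "travel": [2.5, -2.8, 0], "turn": 0},
    {"claw": -1, "travel": [2.5, -2.8, 0], "turn": 0},
    {"claw": -1, "travel": [2.5, -2.8, 0], "turn": 0},
    {"claw": -1, "travel": [2, -2.4, 0], "turn": 0},
  ],
)

```text
time: 10.27
ee_pos: [0.4375, 0.1505, 0.427]
tcp_rot: [-179.9, 0.0, 59.9]
wrist_force: [1.5, 0.3, -4.3]
opening: 0.0244
```

Request:
move_arm(
  commands=[
    {"claw": -1, "travel": [0, 0, 0], "turn": 0},
    {"claw": -1, "travel": [0, 0, 0], "turn": 0},
    {"claw": -1, "travel": [0, 0, 0], "turn": 0},
  ],
)

```text
time: 10.52
ee_pos: [0.4384, 0.1487, 0.4272]
tcp_rot: [-180.0, 0.1, 59.9]
wrist_force: [1.1, -0.6, -3.4]
opening: 0.0243
```

```bash
python3 snap.py w13 wrist
```

```text
{'time': 10.5667, 'q': [18.6858, -6.2953, 1.4396, 97.7796, -0.0173, 138.8374], 'ee_pos': [0.4386, 0.1483, 0.4273], 'tcp_rot': [-179.9836, 0.045, 59.8484], 'wrist_force': [-0.3346, -0.1085, -2.4413], 'opening': 0.024009555182174732}
```

View pics/w13_wrist.png

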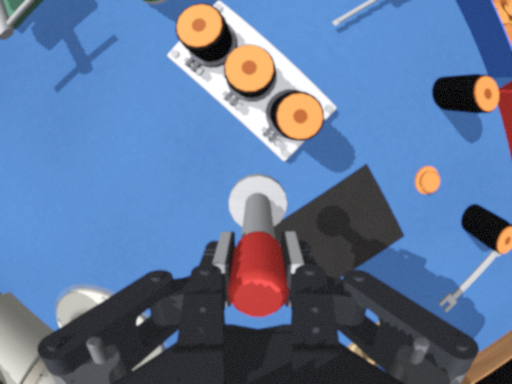

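Request:
move_arm(
  commands=[
    {"claw": -1, "travel": [2, -0.3, 0], "turn": 0},
    {"claw": -1, "travel": [2, -0.2, 0], "turn": 0},
    {"claw": -1, "travel": [1.5, 0, 0], "turn": 0},
    {"claw": -1, "travel": [0, 0, 0], "turn": 0},
    {"claw": -1, "travel": [0, 0, 0], "turn": 0},
  ],
)

```text
time: 10.98
ee_pos: [0.4623, 0.1982, 0.427]
tcp_rot: [-180.0, 0.1, 59.8]
wrist_force: [-0.4, -0.9, -3.4]
opening: 0.0242
```

```bash
python3 snap.py w14 wrist; python3 -c "
from h import *
i=cv2.imread('pics/w13_wrist.png');crop(i,165,0,170,125,4,'pics/w13_c.png')
i=cv2.imread('pics/w14_wrist.png');crop(i,165,20,170,140,4,'pics/w14_c.png')
i=cv2.imread('pics/w14_wrist.png');crop(i,210,160,90,80,7,'pics/w14_f.png')"
```

```text
{'time': 11.0333, 'q': [23.1945, -0.9302, 6.5274, 97.5242, -0.0179, 143.3944], 'ee_pos': [0.462, 0.1979, 0.4273], 'tcp_rot': [-179.9746, 0.0642, 59.8001], 'wrist_force': [0.5673, -0.3751, -3.1024], 'opening': 0.024128846072667277}
```

View pics/w13_c.png

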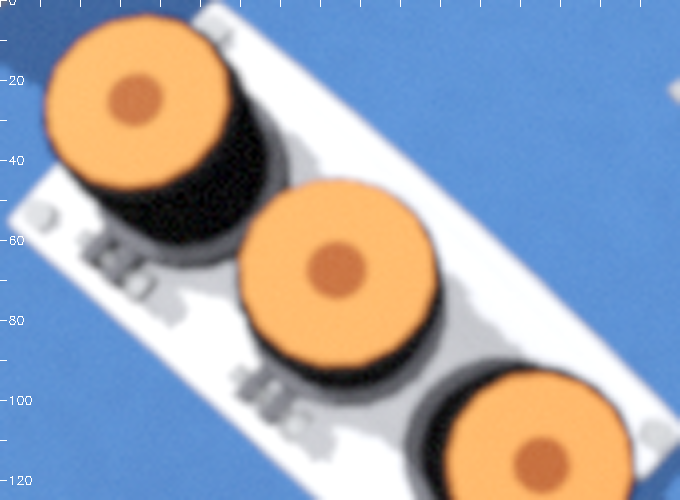

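View pics/w14_c.png

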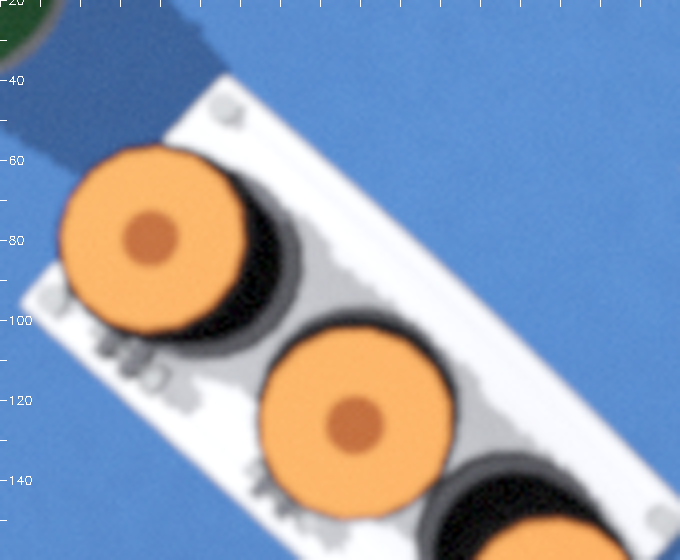

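View pics/w14_f.png

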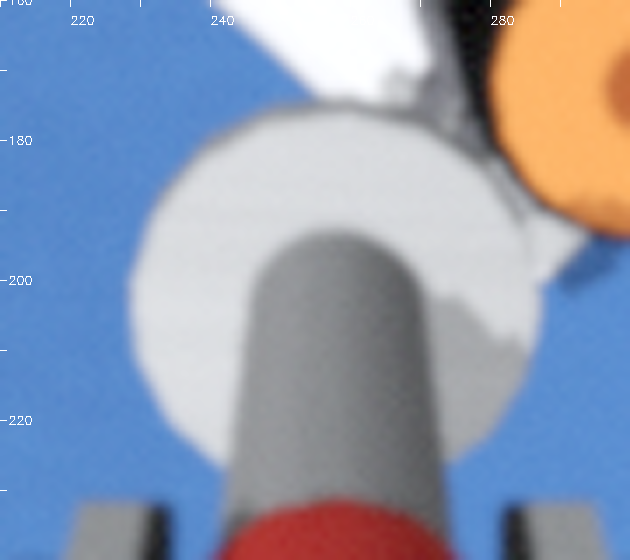

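```bash
python3 - <<'E'
from h import *
np.set_printoptions(precision=4,suppress=True)
a=load('w13_wrist');b=load('w14_wrist')
for nm,u,v in [('mid',(249.25,67.5),(253.75,126.5)),('d1',(199,25),(202.5,79.5))]:
    X,e=tri([(a['xyz'],ray(a,*u,True)),(b['xyz'],ray(b,*v,True))]); print(nm,X,np.array(e))
for z in (.112,.115,.121): print(z,at_z(a,249.25,67.5,z,True),at_z(b,253.75,126.5,z,True))
# disc
T=np.array([.462,.1979,.4273]);y=np.radians(59.8)
ex=np.array([np.cos(y),np.sin(y),0]);ey=np.array([np.sin(y),-np.cos(y),0])
from scipy.optimize import least_squares
an=np.radians(np.arange(0,360,2))
def ex_(p):
    c=T+p[0]*ex+p[1]*ey;c[2]=T[2]-p[2]
    q=np.array([proj(b,c+.023*(np.cos(t)*ex+np.sin(t)*ey),True) for t in an])
    return np.array([q[:,0].min()-228.3,q[:,0].max()-287.2,q[:,1].min()-174.3])
r=least_squares(ex_,[0,0,.25]);print(r.x,r.fun)
c=at_z(b,257.8,203.5,T[2]-.2499,True);print('centre @z',c, c-T)
c=at_z(b,257.8,174.3,T[2]-.2499,True)-T;print(c@ex-.023,c@ey)
E
```

```text
mid [0.4856 0.2465 0.1225] [0. 0.]
d1 [0.4665 0.3101 0.1135] [0.0002 0.0002]
0.112 [0.486  0.2478 0.112 ] [0.4851 0.246  0.112 ]
0.115 [0.4859 0.2474 0.115 ] [0.4852 0.2461 0.115 ]
0.121 [0.4857 0.2467 0.121 ] [0.4855 0.2464 0.121 ]
[-0.0015 -0.0003  0.25  ] [0. 0. 0.]
centre @z [0.4609 0.1964 0.1774] [-0.0011 -0.0015 -0.2499]
-0.0014929929380335279 -0.0002565687792075086
```

Request:
move_arm(
  commands=[
    {"claw": -1, "travel": [1.8, -0.1, 0], "turn": 0},
    {"claw": -1, "travel": [2, -0.2, 0.5], "turn": 0},
    {"claw": -1, "travel": [1.2, -0.1, 1], "turn": 0},
    {"claw": -1, "travel": [0.5, 0, 1], "turn": 0},
    {"claw": -1, "travel": [0, 0, 0.5], "turn": 0},
  ],
)

```text
time: 11.45
ee_pos: [0.486, 0.2484, 0.3952]
tcp_rot: [-179.9, 0.1, 59.9]
wrist_force: [-0.3, 0.6, -3.6]
opening: 0.0247
```

Request:
move_arm(
  commands=[
    {"claw": -1, "travel": [0, 0, 0], "turn": 0},
    {"claw": -1, "travel": [0, 0, 0], "turn": 0},
    {"claw": -1, "travel": [0, 0, 0], "turn": 0},
  ],
)

```text
time: 11.7
ee_pos: [0.4855, 0.2477, 0.3982]
tcp_rot: [180.0, -0.0, 59.8]
wrist_force: [0.7, -0.5, -2.5]
opening: 0.0245
```

```bash
python3 snap.py w15 wrist scene; python3 -c "
from h import *
i=cv2.imread('pics/w15_wrist.png');crop(i,190,130,140,110,5,'pics/w15_c.png')
i=cv2.imread('pics/w15_scene.png');crop(i,300,120,100,130,5,'pics/w15_s.png')"
```

```text
{'time': 11.8, 'q': [27.048, 4.1506, 8.5042, 94.2911, -0.0037, 147.2025], 'ee_pos': [0.4856, 0.2479, 0.3985], 'tcp_rot': [179.963, -0.0505, 59.8455], 'wrist_force': [0.4645, 0.0011, -3.25], 'opening': 0.024068037915709783}
```

View pics/w15_c.png

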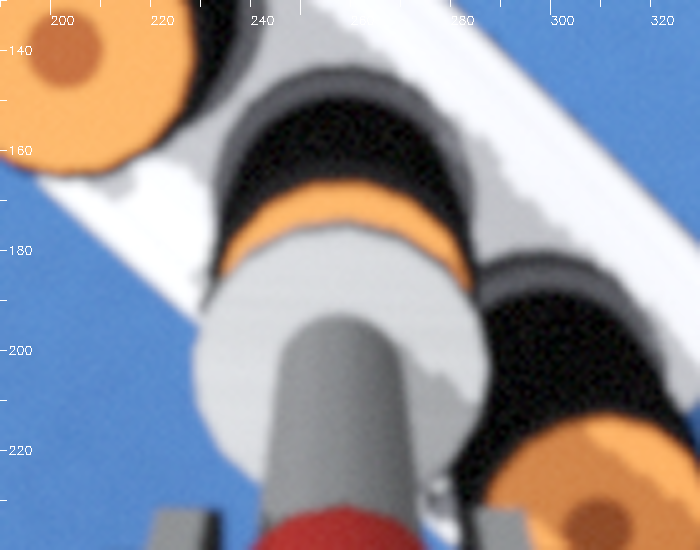

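View pics/w15_s.png

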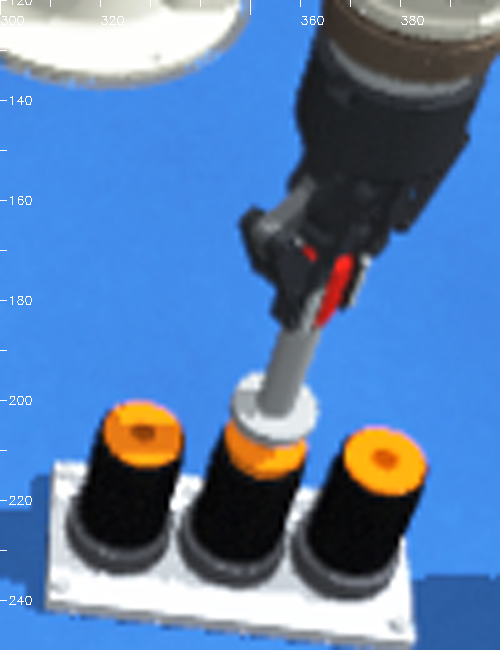

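```bash
python3 - <<'E'
from h import *
np.set_printoptions(precision=4,suppress=True)
b=load('w15_wrist');y=np.radians(59.85)
ex=np.array([np.cos(y),np.sin(y),0]);ey=np.array([np.sin(y),-np.cos(y),0])
T=np.array([.4856,.2479,.3985])
c=at_z(b,257.8,166,.121,True)-T;print('cap ctr rel TCP',c@ex-.022,c@ey)
c=at_z(b,258,174.3,T[2]-.25,True)-T;print('foot',c@ex-.023,c@ey)
for v in (233,234,283,284,285): print(v,(at_z(b,v,185,.121,True)-T)@ey)
E
```

```text
cap ctr rel TCP 0.00012055855230773405 -7.147368535363399e-05
foot -0.0017240266971900765 7.996666967317892e-05
233 -0.02143669590590139
234 -0.020570468606291203
283 0.021689223119514912
284 0.02255614124890653
285 0.023423571128556916
```

Request:
move_arm(
  commands=[
    {"claw": -1, "travel": [0.15, 0, 0.4], "turn": 0},
    {"claw": -1, "travel": [0, 0, 0.4], "turn": 0},
    {"claw": -1, "travel": [0, 0, 0.3], "turn": 0},
    {"claw": -1, "travel": [0, 0, 0.1], "turn": 0},
    {"claw": -1, "travel": [0, 0, 0.1], "turn": 0},
  ],
)

```text
time: 12.22
ee_pos: [0.4865, 0.2497, 0.3843]
tcp_rot: [-180.0, 0.0, 59.9]
wrist_force: [-0.8, 0.2, -4.0]
opening: 0.0239
```

Request:
move_arm(
  commands=[
    {"claw": -1, "travel": [0, 0, 0.1], "turn": 0},
    {"claw": -1, "travel": [0, 0, 0.1], "turn": 0},
    {"claw": -1, "travel": [0, 0, 0.1], "turn": 0},
    {"claw": -1, "travel": [0, 0, 0.1], "turn": 0},
    {"claw": -1, "travel": [0, 0, 0.1], "turn": 0},
  ],
)

```text
time: 12.63
ee_pos: [0.4865, 0.2497, 0.3798]
tcp_rot: [180.0, -0.0, 59.9]
wrist_force: [-0.7, 0.1, -0.5]
opening: 0.0239
```

Request:
move_arm(
  commands=[
    {"claw": -1, "travel": [0, 0, 0.1], "turn": 0},
    {"claw": -1, "travel": [0, 0, 0.1], "turn": 0},
    {"claw": -1, "travel": [0, 0, 0.1], "turn": 0},
  ],
)

```text
time: 12.88
ee_pos: [0.4865, 0.2497, 0.3767]
tcp_rot: [180.0, -0.0, 59.9]
wrist_force: [0.3, -0.3, -2.9]
opening: 0.024
```

Request:
move_arm(
  commands=[
    {"claw": -1, "travel": [0, 0, 0.1], "turn": 0},
    {"claw": -1, "travel": [0, 0, 0.1], "turn": 0},
  ],
)

```text
time: 13.05
ee_pos: [0.4865, 0.2497, 0.3743]
tcp_rot: [-180.0, 0.0, 59.9]
wrist_force: [0.3, 0.6, -3.6]
opening: 0.0246
```

```bash
python3 snap.py w16 wrist scene; python3 -c "
from h import *
i=cv2.imread('pics/w16_wrist.png');crop(i,190,130,140,110,5,'pics/w16_c.png')
i=cv2.imread('pics/w16_scene.png');crop(i,310,150,80,100,7,'pics/w16_s.png')"
```

```text
{'time': 13.15, 'q': [27.1681, 4.0247, 5.6757, 91.6951, 0.0004, 147.298], 'ee_pos': [0.4865, 0.2497, 0.3742], 'tcp_rot': [-179.9759, 0.0369, 59.8702], 'wrist_force': [0.38, -1.1144, -2.7756], 'opening': 0.024381268937429812}
```

View pics/w16_c.png

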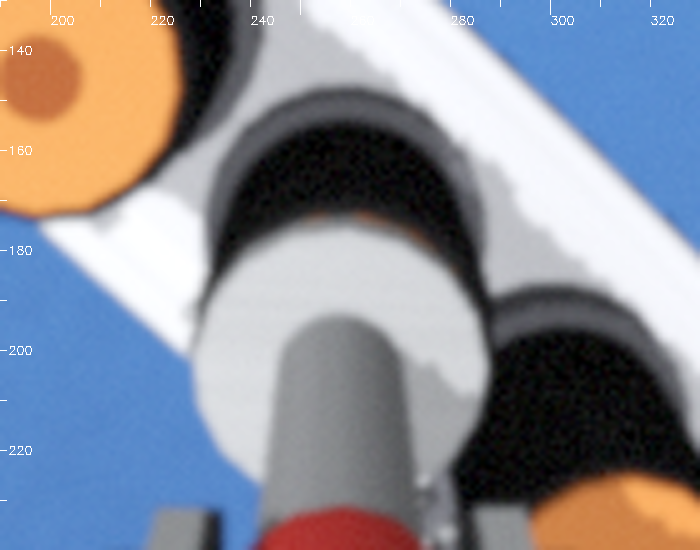

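View pics/w16_s.png

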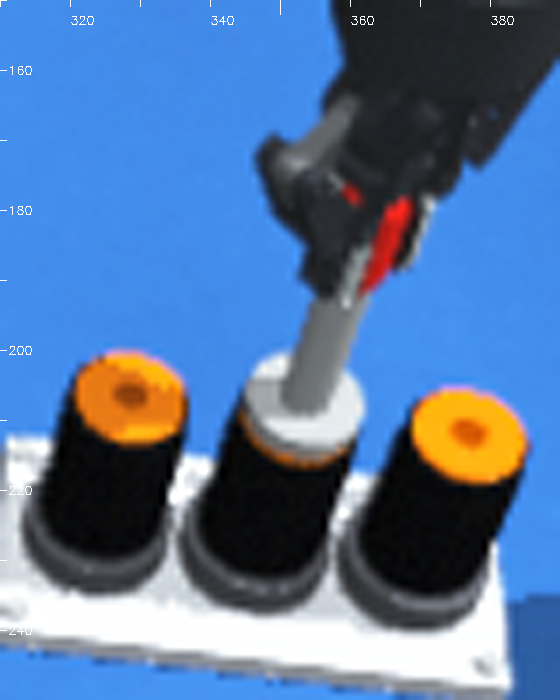

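Request:
move_arm(
  commands=[
    {"claw": -1, "travel": [0, 0, 0.05], "turn": 0},
    {"claw": -1, "travel": [0, 0, 0.05], "turn": 0},
  ],
)

```text
time: 13.32
ee_pos: [0.4865, 0.2497, 0.3739]
tcp_rot: [180.0, -0.0, 59.9]
wrist_force: [-1.1, -1.1, 1.0]
opening: 0.0247
```

Request:
move_arm(
  commands=[
    {"claw": -1, "travel": [0, 0, 0.1], "turn": 0},
  ],
)

```text
time: 13.4
ee_pos: [0.4864, 0.2497, 0.3738]
tcp_rot: [180.0, -0.1, 59.9]
wrist_force: [-3.8, -1.0, 12.1]
opening: 0.0243
```

Request:
move_arm(
  commands=[
    {"claw": -1, "travel": [0, 0, 0.1], "turn": 0},
  ],
)

```text
time: 13.48
ee_pos: [0.4863, 0.2497, 0.3738]
tcp_rot: [179.9, -0.1, 59.9]
wrist_force: [-3.9, -2.0, 17.5]
opening: 0.0243
```

Request:
move_arm(
  commands=[
    {"claw": -1, "travel": [0, 0, 0.1], "turn": 0},
  ],
)

```text
time: 13.57
ee_pos: [0.4862, 0.2496, 0.3737]
tcp_rot: [179.9, -0.2, 59.9]
wrist_force: [-4.0, -1.8, 23.9]
opening: 0.024
```

Request:
move_arm(
  commands=[
    {"claw": -1, "travel": [0, 0, -0.08], "turn": 0},
    {"claw": -1, "travel": [0, 0, 0], "turn": 0},
    {"claw": -1, "travel": [0, 0, 0], "turn": 0},
    {"claw": -1, "travel": [0, 0, 0], "turn": 0},
    {"claw": -1, "travel": [0, 0, 0], "turn": 0},
  ],
)

```text
time: 13.98
ee_pos: [0.4863, 0.2496, 0.3738]
tcp_rot: [179.9, -0.2, 59.9]
wrist_force: [-3.7, -1.0, 11.6]
opening: 0.0243
```

Request:
move_arm(
  commands=[
    {"claw": -1, "travel": [0, 0, 0], "turn": 0},
    {"claw": -1, "travel": [0, 0, 0], "turn": 0},
    {"claw": -1, "travel": [0, 0, 0], "turn": 0},
    {"claw": -1, "travel": [0, 0, 0], "turn": 0},
    {"claw": -1, "travel": [0, 0, 0], "turn": 0},
  ],
)

```text
time: 14.4
ee_pos: [0.4863, 0.2496, 0.3738]
tcp_rot: [179.9, -0.2, 59.9]
wrist_force: [-2.8, -1.5, 12.1]
opening: 0.0246
```

Request:
move_arm(
  commands=[
    {"claw": -1, "travel": [0, 0, 0], "turn": 0},
    {"claw": -1, "travel": [0, 0, 0], "turn": 0},
    {"claw": -1, "travel": [0, 0, 0], "turn": 0},
    {"claw": -1, "travel": [0, 0, 0], "turn": 0},
    {"claw": -1, "travel": [0, 0, 0], "turn": 0},
  ],
)

```text
time: 14.82
ee_pos: [0.4863, 0.2496, 0.3738]
tcp_rot: [179.9, -0.2, 59.9]
wrist_force: [-2.4, -0.1, 11.8]
opening: 0.0244
```

```bash
python3 snap.py w17 wrist scene; python3 -c "
from h import *
i=cv2.imread('pics/w17_wrist.png');crop(i,190,130,140,110,5,'pics/w17_c.png')
i=cv2.imread('pics/w17_scene.png');crop(i,310,150,80,100,7,'pics/w17_s.png')"
```

```text
{'time': 14.9167, 'q': [27.1725, 3.8468, 5.4486, 91.4215, 0.0118, 147.3018], 'ee_pos': [0.4862, 0.2496, 0.3738], 'tcp_rot': [179.9125, -0.1582, 59.8709], 'wrist_force': [-2.5284, -1.104, 10.733], 'opening': 0.024671282218808606}
```

View pics/w17_c.png

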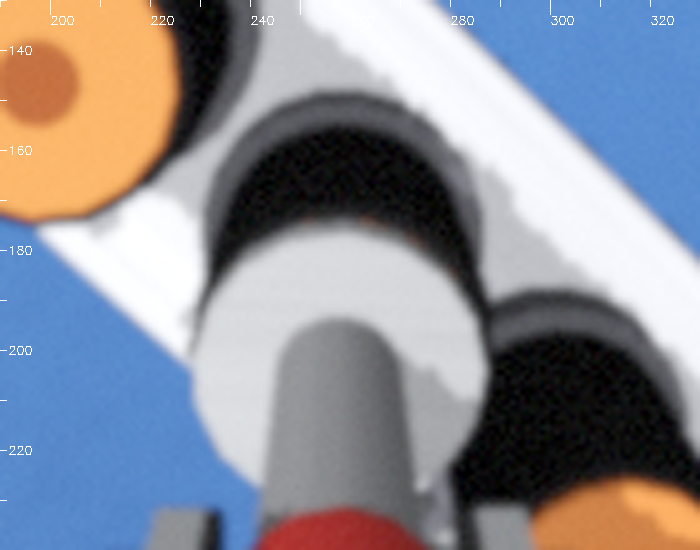

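View pics/w17_s.png

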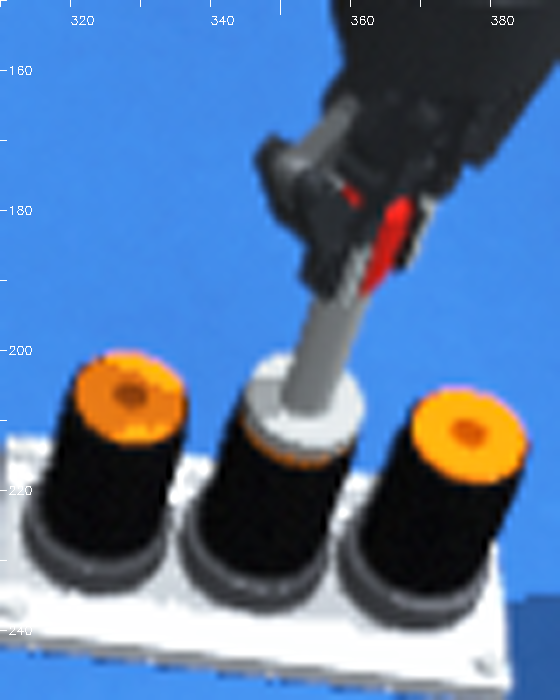

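Request:
move_arm(
  commands=[
    {"claw": -1, "travel": [0, 0, 0.05], "turn": 0},
    {"claw": -1, "travel": [0, 0, 0], "turn": 0},
    {"claw": -1, "travel": [0, 0, 0], "turn": 0},
    {"claw": -1, "travel": [0, 0, 0], "turn": 0},
    {"claw": -1, "travel": [0, 0, 0], "turn": 0},
  ],
)

```text
time: 15.33
ee_pos: [0.4862, 0.2496, 0.3738]
tcp_rot: [179.9, -0.2, 59.9]
wrist_force: [-4.3, -1.9, 14.0]
opening: 0.0243
```

Request:
move_arm(
  commands=[
    {"claw": -1, "travel": [0, 0, 0], "turn": 0},
    {"claw": -1, "travel": [0, 0, 0], "turn": 0},
    {"claw": -1, "travel": [0, 0, 0], "turn": 0},
    {"claw": -1, "travel": [0, 0, 0], "turn": 0},
    {"claw": -1, "travel": [0, 0, 0], "turn": 0},
  ],
)

```text
time: 15.75
ee_pos: [0.4862, 0.2496, 0.3738]
tcp_rot: [179.9, -0.2, 59.9]
wrist_force: [-4.4, -1.9, 14.3]
opening: 0.0243
```

Request:
move_arm(
  commands=[
    {"claw": -1, "travel": [0, 0, 0], "turn": 0},
    {"claw": -1, "travel": [0, 0, 0], "turn": 0},
    {"claw": -1, "travel": [0, 0, 0], "turn": 0},
    {"claw": -1, "travel": [0, 0, 0], "turn": 0},
    {"claw": -1, "travel": [0, 0, 0], "turn": 0},
  ],
)

```text
time: 16.17
ee_pos: [0.4862, 0.2496, 0.3738]
tcp_rot: [179.9, -0.2, 59.9]
wrist_force: [-3.9, -1.5, 15.2]
opening: 0.0242
```

Request:
move_arm(
  commands=[
    {"claw": -1, "travel": [0, 0, 0.06], "turn": 0},
    {"claw": -1, "travel": [0, 0, 0], "turn": 0},
    {"claw": -1, "travel": [0, 0, 0], "turn": 0},
    {"claw": -1, "travel": [0, 0, 0], "turn": 0},
    {"claw": -1, "travel": [0, 0, 0], "turn": 0},
  ],
)

```text
time: 16.58
ee_pos: [0.4861, 0.2496, 0.3738]
tcp_rot: [179.9, -0.2, 59.9]
wrist_force: [-5.6, -2.3, 17.7]
opening: 0.0244
```

Request:
move_arm(
  commands=[
    {"claw": -1, "travel": [0, 0, 0], "turn": 0},
    {"claw": -1, "travel": [0, 0, 0], "turn": 0},
    {"claw": -1, "travel": [0, 0, 0], "turn": 0},
    {"claw": -1, "travel": [0, 0, 0], "turn": 0},
    {"claw": -1, "travel": [0, 0, 0], "turn": 0},
  ],
)

```text
time: 17.0
ee_pos: [0.4861, 0.2496, 0.3738]
tcp_rot: [179.9, -0.2, 59.9]
wrist_force: [-4.1, -1.5, 18.7]
opening: 0.0243
```

Request:
move_arm(
  commands=[
    {"claw": -1, "travel": [0, 0, 0], "turn": 0},
    {"claw": -1, "travel": [0, 0, 0], "turn": 0},
    {"claw": -1, "travel": [0, 0, 0], "turn": 0},
    {"claw": -1, "travel": [0, 0, 0], "turn": 0},
    {"claw": -1, "travel": [0, 0, 0], "turn": 0},
  ],
)

```text
time: 17.42
ee_pos: [0.4861, 0.2496, 0.3738]
tcp_rot: [179.9, -0.2, 59.9]
wrist_force: [-6.1, -1.8, 17.6]
opening: 0.0245
```

Request:
move_arm(
  commands=[
    {"claw": -1, "travel": [0, 0, -0.3], "turn": 0},
    {"claw": -1, "travel": [0, 0, -0.7], "turn": 0},
    {"claw": -1, "travel": [0, 0, -1.5], "turn": 0},
    {"claw": -1, "travel": [0, 0, -2], "turn": 0},
    {"claw": -1, "travel": [0, 0, -2], "turn": 0},
  ],
)

```text
time: 17.83
ee_pos: [0.4865, 0.2497, 0.4357]
tcp_rot: [-180.0, 0.1, 59.9]
wrist_force: [0.6, 0.9, -2.3]
opening: 0.024
```

Request:
move_arm(
  commands=[
    {"claw": -1, "travel": [-2, 1, 0], "turn": 0},
    {"claw": -1, "travel": [-3, 1.5, 0], "turn": 0},
    {"claw": -1, "travel": [-3, 1.5, 0], "turn": 0},
    {"claw": -1, "travel": [-1.5, 1, 0], "turn": 0},
    {"claw": -1, "travel": [0, 0, 0], "turn": 0},
  ],
)

```text
time: 18.25
ee_pos: [0.482, 0.1397, 0.4358]
tcp_rot: [180.0, 0.0, 59.7]
wrist_force: [0.4, 0.1, -2.5]
opening: 0.0243
```

```bash
python3 snap.py w18 wrist scene; python3 -c "
from h import *
i=cv2.imread('pics/w18_scene.png');crop(i,300,190,100,65,8,'pics/w18_s.png')"
```

```text
{'time': 18.35, 'q': [16.3925, -0.7325, 7.6484, 98.3787, 0.0118, 136.619], 'ee_pos': [0.4822, 0.1419, 0.4355], 'tcp_rot': [-179.993, -0.0097, 59.7736], 'wrist_force': [0.5448, -0.3479, -2.6082], 'opening': 0.024273328151438216}
```

View pics/w18_wrist.png

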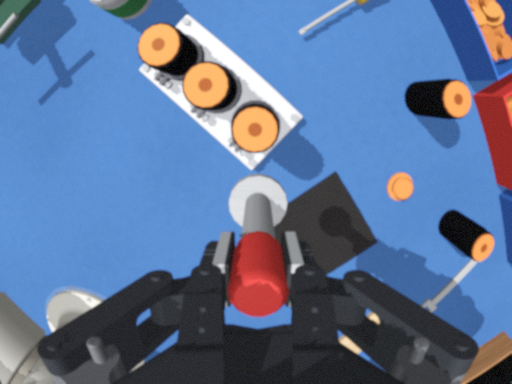

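View pics/w18_s.png

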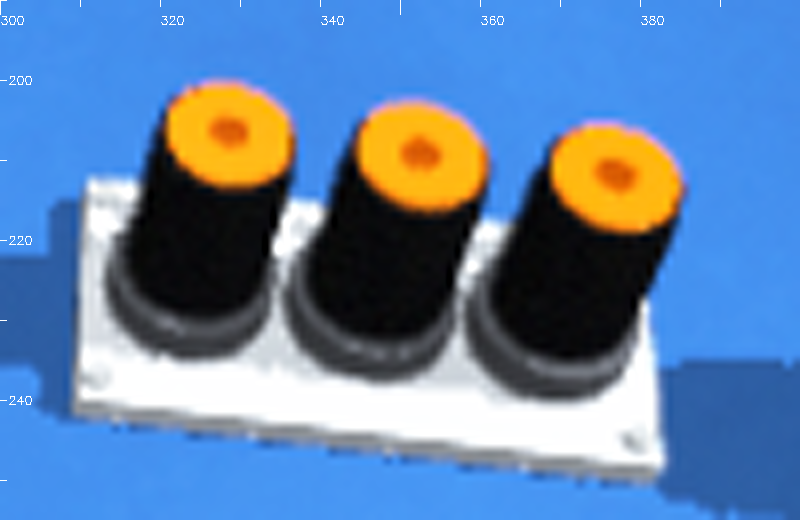

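Request:
move_arm(
  commands=[
    {"claw": -1, "travel": [-2, 1.3, 0], "turn": 0},
    {"claw": -1, "travel": [-3.2, 2.1, 0], "turn": 0},
    {"claw": -1, "travel": [-3.2, 2.1, 0], "turn": 0},
    {"claw": -1, "travel": [-2.5, 1.6, 0], "turn": 0},
    {"claw": -1, "travel": [-1.8, 1.2, 0], "turn": 0},
  ],
)

```text
time: 18.77
ee_pos: [0.4903, -0.0104, 0.4353]
tcp_rot: [-180.0, 0.0, 59.9]
wrist_force: [0.7, -0.1, -3.3]
opening: 0.024
```

Request:
move_arm(
  commands=[
    {"claw": -1, "travel": [0, 0, 2.5], "turn": 0},
    {"claw": -1, "travel": [0, 0, 4], "turn": 0},
    {"claw": -1, "travel": [0, 0, 4], "turn": 0},
    {"claw": -1, "travel": [0, 0, 3], "turn": 0},
    {"claw": -1, "travel": [0, 0, 1.5], "turn": 0},
  ],
)

```text
time: 19.18
ee_pos: [0.4894, -0.0082, 0.2807]
tcp_rot: [-179.7, 0.1, 59.9]
wrist_force: [-1.2, -0.5, -2.7]
opening: 0.0241
```

Request:
move_arm(
  commands=[
    {"claw": -1, "travel": [0, 0, 0.5], "turn": 0},
    {"claw": -1, "travel": [0, 0, 0.3], "turn": 0},
    {"claw": -1, "travel": [0, 0, 0.2], "turn": 0},
    {"claw": -1, "travel": [0, 0, 0], "turn": 0},
  ],
)

```text
time: 19.52
ee_pos: [0.4906, -0.0088, 0.2764]
tcp_rot: [179.9, -0.0, 59.9]
wrist_force: [0.2, 0.0, -3.5]
opening: 0.0245
```

Contact is expected at TCP z ≈ 0.263; I'll go down gently.

Request:
move_arm(
  commands=[
    {"claw": -1, "travel": [0, 0, 0.5], "turn": 0},
    {"claw": -1, "travel": [0, 0, 0.4], "turn": 0},
    {"claw": -1, "travel": [0, 0, 0.2], "turn": 0},
    {"claw": -1, "travel": [0, 0, 0.1], "turn": 0},
    {"claw": -1, "travel": [0, 0, 0], "turn": 0},
  ],
)

```text
time: 19.93
ee_pos: [0.4901, -0.0091, 0.2632]
tcp_rot: [-180.0, 0.0, 59.9]
wrist_force: [-0.0, 0.8, -3.6]
opening: 0.0245
```

Request:
move_arm(
  commands=[
    {"claw": -1, "travel": [0, 0, 0.1], "turn": 0},
    {"claw": -1, "travel": [0, 0, 0], "turn": 0},
  ],
)

```text
time: 20.1
ee_pos: [0.4902, -0.0091, 0.2629]
tcp_rot: [180.0, -0.0, 59.9]
wrist_force: [-0.7, -0.1, -0.2]
opening: 0.0243
```

Just landed (3 N). One touch more, then release and retract upward.

Request:
move_arm(
  commands=[
    {"claw": -1, "travel": [0, 0, 0.03], "turn": 0},
    {"claw": -0.25, "travel": [0, 0, 0], "turn": 0},
    {"claw": 0, "travel": [0, 0, 0], "turn": 0},
    {"claw": 0.4, "travel": [0, 0, 0], "turn": 0},
    {"claw": 1, "travel": [0, 0, 0], "turn": 0},
  ],
)

```text
time: 20.52
ee_pos: [0.4902, -0.0091, 0.2621]
tcp_rot: [180.0, -0.0, 59.9]
wrist_force: [-0.6, 0.1, 0.9]
opening: 0.0659
```

Request:
move_arm(
  commands=[
    {"claw": 1, "travel": [0, 0, 0], "turn": 0},
    {"claw": 1, "travel": [0, 0, 0], "turn": 0},
    {"claw": 1, "travel": [0, 0, 0], "turn": 0},
    {"claw": 1, "travel": [0, 0, -1.5], "turn": 0},
    {"claw": 1, "travel": [0, 0, -3], "turn": 0},
  ],
)

```text
time: 20.93
ee_pos: [0.4893, -0.009, 0.3043]
tcp_rot: [-179.7, 0.2, 59.9]
wrist_force: [0.5, 0.8, 0.1]
opening: 0.0856
```

Request:
move_arm(
  commands=[
    {"claw": 1, "travel": [0, 0, -4], "turn": 0},
    {"claw": 1, "travel": [0, 0, -4], "turn": 0},
    {"claw": 1, "travel": [-3, 0, -3], "turn": 0},
    {"claw": 1, "travel": [-4, 0, 0], "turn": 0},
    {"claw": 1, "travel": [-4, 0, 0], "turn": 0},
  ],
)

```text
time: 21.35
ee_pos: [0.4348, -0.1042, 0.4186]
tcp_rot: [179.8, -0.1, 60.0]
wrist_force: [1.4, -1.1, -0.2]
opening: 0.0858
```

Request:
move_arm(
  commands=[
    {"claw": 1, "travel": [-3, 0, 0], "turn": 0},
    {"claw": 1, "travel": [0, 0, 0], "turn": 0},
    {"claw": 1, "travel": [0, 0, 0], "turn": 0},
  ],
)

```text
time: 21.6
ee_pos: [0.4195, -0.1307, 0.4168]
tcp_rot: [180.0, -0.0, 59.7]
wrist_force: [-0.1, 1.1, -0.8]
opening: 0.0854
```

```bash
python3 snap.py w19 wrist scene top
```

```text
{'time': 21.75, 'q': [-17.0771, -9.6999, -2.7913, 96.9156, 0.0115, 103.0148], 'ee_pos': [0.4205, -0.1292, 0.4164], 'tcp_rot': [-179.9906, -0.0096, 59.9081], 'wrist_force': [0.5327, -0.0763, 0.2788], 'opening': 0.08508092124945303}
```

View pics/w19_wrist.png

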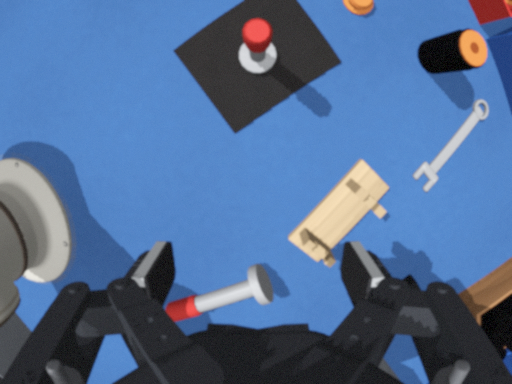

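View pics/w19_scene.png

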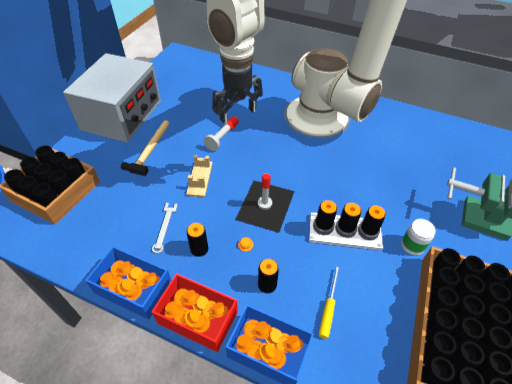

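The driver stands upright on the mat (foot near (258,57) in the wrist view, (265,203) in the scene view). All three caps look alike, nothing else has moved, and the arm is clear, so I'm handing the job in.

```bash
python3 -c "
from workcell import bot; print(bot.job_done())"
```

```text
the job is handed in; nothing more can be done
None
```

The cap on the middle sleeve is pressed home, the driver is standing on the mat, and I handed the job in at about 22 s of the 64 s allowed.

- **Stand and re-grasp:** I took the smaller driver from its rest by the handle. A few up-and-down shakes made it swing foot-down in the light grip. I set it flat on the mat, let go, and took it again by the red handle.
- **Press:** I went down at about 12 mm/s or slower and held the push in steps of 15, 17 and then about 21 N, the last for about 1.25 s. The highest push I read was about 27 N. The gripper stayed off the cap.
- **Last checks:**
  - While pressing, the foot's face stopped at 0.114 m and did not move under the push. That is the height of a cap that is home.
  - The middle cap now looks level with its two neighbours in the scene view.
  - The driver stands upright near the mat centre.
  - Nothing else appears moved, and the arm was clear of everything with the wrist force near zero.
- **What did not agree:** I did not see the 10–20 N snap. The reading at the end of each call never rose above about 3 N before the cap was home, so it went past the nubs between readings. The force during the press was therefore only sampled at those points. The first two-camera height estimates were about 6 mm low, and the wrist-camera views corrected them.

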